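Load the drilling jig and shut it

ROBOT

A 7-joint arm with a two-finger parallel gripper is mounted at the origin on a cart in front of the work surface, level with it; the furniture and walls round the work are solid. World frame = base frame: x ahead of the robot, y to its left, z up, the work surface at z = 0. Lengths are in m, angles in rad, forces in N, time in s.
With the tool pointing down it reaches from about 0.425 to 0.95 m from the base axis. Payload 4.7 kg.
Tool frame: the origin (TCP) lies at the centre of the arm's flange, where the gripper is bolted on; the fingertips stand 182 mm ahead of it and the grasp point (between the pads) lies 164 mm ahead of it (hold_point_z is the distance from the TCP to the grasp point, in m); z points along the fingers, y is the line along which they close (so a half turn about z gives the same grasp; the last joint's range is limited). The gripper opens to 87 mm and grips with 3 to 60 N. Pads are 19 mm wide; open, the fingers measure 117 mm over their backs; the gripper's body (75 mm by 190 mm) begins 51 mm behind the grasp point.
Start: joints at [-1.292, 0.469, -0.049, 1.532, 0.024, 1.141, -0.082], TCP at [0.204, 0.643, 0.405] pointing down, gripper open.
Joint ranges: [-2.59, 2.59], [-0.33, 1.99], [-1.39, 1.29], [0.1, 2.45], [-1.04, 4.18], [0.21, 1.99], [-2.66, 2.66]. Speed limits (rad/s): [2.57, 2.57, 3.14, 3.14, 3.14, 3.14, 3.14].

INTERFACE

Orientations are given as a rotation vector (axis times angle).
In Python, from plant import * gives the robot as it stands. The module is installed in compiled form; this text tells all that it offers.
- The arm moves only by the tool drive_tool, never from a script. Its argument "rows" is a list of rows, each a list of 7 numbers: the gripper's target within -1 to 1 (fully open at 1, half-way at 0, shut at -1), then the shift along the tool's x, y, z in mm, then the turn, a rotation vector about the tool's x, y, z in degrees. In form: [[hand, tx, ty, tz, ax, ay, az], ...]. A call has 1 to 20 rows; each row shifts and turns the commanded pose from where the row before left it, along the tool's axes as they then stand; what a row does not reach is not made up. A row lasts 1/10 s, in which the tool goes at most 50 mm and 8.59 degrees, less where a joint would pass 70% of its speed; a pose out of reach is approached as far as the arm can. A call with a gripper value outside its range is refused whole. The fingers move at their own pace and stop on an object; "force" is the grip in N (left out, the last holds). Time passes only in rows, so rows that do not move let the fingers close. It gives the time, the measured TCP pose, the force, the opening and the grip force at its end, in the units of the state.
- observe(): the state, without advancing time (a new reading comes with each control period).
- capture(name): name is "side" or "top"; returns a dict with "pixels" (384x512x3 uint8, blue, green, red), "range_z" (384x512 float32, m along the optical axis (not along the pixel's ray), 0 where there is no reading), "fx", "fy", "cx", "cy" (pixels), "cam_to_world" (4x4, takes a point from camera to world coordinates). Camera axes: x right, y down, z forward; pixel columns grow to the right and rows downward; lengths in m; the calibration is good to about 2 mm. A picture is of the moment at which its call begins.
- finish_job(): hands the job in; it is judged then, once.
Trained networks look in the newest picture that a camera, given by its name, has taken for a name from the list of things; names that differ only in an ending like _2 or _b are one class to them, and where a whole thing is asked for, a point or a joint stands for the part that bears it (a point fixed in the world has none). Each returns a list of dicts, best first, with "score" (0 to 1); they miss things now and then, are a little off and sometimes report something else, mostly with a low value. They report only what shows in the picture. A call takes as long as a camera call.
- recognise(camera, target): "extent" ([left, top, width, height] in pixels, round what is visible of it).
- cut_out(camera, target): "pixels" (384x512 bool, what is visible of it) and "extent" ([left, top, width, height] in pixels, round what is visible of it).
The state is a dict: "t": time; "joint_pos": joint angles; "joint_velocities": joint speeds; "joint_torque": joint torques, N m; "position": TCP position; "tool_rot": TCP orientation; "wrist_force": force on the tool from outside, world axes, zero at the start; "torque": the same for the moment, N m; "width": finger opening in m; "gripper_force": force on a finger pad.
Only numpy, scipy, OpenCV 4.12 (cv2) and the standard library are available. Lean on these libraries where they do the work, as an engineer would, in place of code of your own. Each camera call takes 0.05 s, during which the arm holds its last target. There are 200 camera calls.

TASK

Load the drilling jig on the bench: lay the short, thick wood block flat in the jig's nest, then take the drill plate with the red handle from the sloping rack and lower it over the jig's two locating pins (it fits only one way round) until it lies flush on the end blocks. Then swing the blue keeper right round to its stop so that its foot stands over the plate; if the keeper is in the way at first, swing it aside. Lower the plate gently, without dropping or forcing it, and leave the yellow-handled plate and everything else on the bench where it is.

Things in the scene. Friction and masses are not known exactly. Their poses are not given: they have to be found in the camera images.
- drill_jig: Drilling jig, bolted to the bench block. Dark steel base 14 mm thick, own x -59..59, y -88..112 mm, long axis y, z up; origin under the nest's middle, on the bench block. Two aluminium end blocks, x -40..40, |y| 48.5..72, tops at z = 36 mm, carry the drill plate. Keeper's pivot post at (0, 92) mm; all there is below z = 76 but the keeper's knob.
- bench_block: Fixed plywood box that raises the work: 350 x 640 mm (x, y), pale top with dark round dog holes at z = 135 mm; origin on the bench under its middle. Jig, rack and some tools stand on it; the wood lies on the bench beside its right (-y) end.
- nest (a point): Centre of the nest's floor (jig z = 14 mm), axes as the jig. The wood block lies here, long side along y, either way round: 3 mm play each side, 3.5 mm each end. Ends: the end blocks, 22 mm high. Sides: four corner guides 11 mm high, |x| 25.5..35.5, |y| 29.5..49.5 mm; between them (|y| under 29) the sides are open for fingers.
- seat (a point): Where the origin of plate_red must come, with equal axes: middle between the end blocks, level with their tops (jig z = 36 mm), axes as the jig. Two brass pins, tapered over the last 6 mm, stand 21 mm above the end blocks: 12 mm thick at (-24, 58), 10 mm thick at (12, -58) mm from here. The block in the nest ends 2 mm below.
- keeper (a joint): Blue keeper, a flat bar on an upright pivot at the jig's (0, 92) mm, jig z 58..67. rad: 0 = shut at its stop, bar along the jig's y, its foot (underside z = 49.5, 14 mm wide, 42 mm from the pivot) over the plate; grows anticlockwise from above, to 1.75. Past 1.4 it is clear of nest and plate. Stays where left; 1 to 1.5 N at the knob turns it.
- keeper_knob (a point): Middle of the keeper's upright round black knob, 19 mm thick, from jig z = 67 to 113 mm (this point: 93), on the bar's tail 58 mm from the pivot, opposite the foot. At (0, 150) mm of the jig when shut; opening takes it on a circle towards the jig's -x side. Grip it from above or push it.
- plate_red: Drill plate to fit, aluminium 84 x 144 x 12 mm, about 0.42 kg, red bar handle on it along y: 14 mm wide (x), 66 long, z 30..46 mm, on legs at y = +-23; 4 bushes 7 mm high at (+-17, +-34). Origin: centre of underside, z out of the handle face. Holes 13.5 mm at (-24, 58) and 11.5 at (12, -58). Starts on the rack, tilted 28 degrees, own y down the slope. Lift off square to the slope.
- plate_yellow: Another drill plate of the same size and layout of handle, with a yellow handle and other holes, beside the red one on the rack; which lies left or right varies. Not to be moved. Origin and axes as plate_red.
- plate_rack: Plywood rack, fixed, 208 mm wide (y), 165 deep (x), top edge 105 high at +x; origin on the bench block under its middle. Its board slopes up at 28 degrees towards own +x (away from the robot), with a 13 mm lip at the low edge. Plates lie side by side in two bays, 49 mm left and right of the middle, a 7 mm high strip between them.
- blank: The short, thick wood block to be drilled, light brown, 45 x 90 x 20 mm (x, y, z), origin at the centre of its underside, z up. Lies on the bench (z = 0) to the right of the bench block.
- long_offcut: Bystander: longer and thinner orange-brown wood offcut, 40 x 110 x 16 mm, too long for the nest, lying on the bench. It and the block may have changed places.
- marker_red: Bystander: red felt marker, 17 x 125 x 16 mm, on the bench between the bench block and the wood.
- pliers_red: Bystander: red pliers, 171 x 53 x 14 mm, on the bench block in front of the jig.
- driver_yellow: Bystander: yellow screwdriver, 26 x 194 x 28 mm, on the bench block in front of the rack.
- tape_measure: Bystander: tape measure, 62 x 75 x 37 mm, on the bench behind the wood.
- oil_can: Bystander: dark oil can with thin spout, 52 mm across, 170 mm high, standing on the bench block near its back edge, between jig and rack. Tips easily.
- drill_case: Bystander: dark blue case, 63 x 116 x 52 mm, on the bench block behind the jig.

How it is judged:
On the way, in this order (a step that is already met when the one before it is completed fails the run):
1. the wood block lies flat in the jig's nest, between its guides and end blocks (x of blank in the frame of drill_jig between -0.004 and 0.004 m and y of blank in the frame of drill_jig between -0.006 and 0.006 m and z of blank in the frame of drill_jig between 0.0125 and 0.016 m and angle between the y axis of blank and the y axis of drill_jig, either way round below 0.13 rad and angle between blank's own z axis and vertical below 0.05 rad), for 0.2 s.
2. the red-handled plate is on both locating pins and flush on the end blocks (x of plate_red in the frame of drill_jig between -0.0025 and 0.0025 m and y of plate_red in the frame of drill_jig between -0.0025 and 0.0025 m and z of plate_red in the frame of drill_jig between 0.0345 and 0.0375 m and angle between the z axis of plate_red and the z axis of drill_jig, either way round below 0.025 rad and angle between the y axis of plate_red and the y axis of drill_jig, either way round below 0.05 rad), for 0.2 s.
3. the keeper is swung shut over the plate (value of joint keeper below 0.07 rad), for 0.2 s.
At the end, for the whole second after the job is handed in: The wood block lies flat in the nest (4 mm across, 6 mm along, 7 degrees); the red-handled plate is on both pins, within 2.5 mm and 3 degrees, flush on the end blocks (1.5 mm, 1.4 degrees); the keeper is within 0.07 rad of shut; nothing held or moving (all of step 1 and all of step 2 and value of joint keeper below 0.07 rad and linear speed of each of plate_red, blank below 0.01 m/s); the robot touches nothing.
It fails at once if something else on the bench is pushed more than 40 mm (distance of any of marker_red, pliers_red, driver_yellow, tape_measure, oil_can, drill_case, long_offcut from where it was at the start of the episode above 0.04 m).
It fails at once if the oil can is knocked over (angle between oil_can's own z axis and vertical above 0.4 rad).
It fails at once if the yellow-handled plate is shifted more than 30 mm (distance of plate_yellow from where it was at the start of the episode above 0.03 m).
It fails at once if the red-handled plate is let fall onto its seat (faster than 0.3 m/s on the pins) (horizontal distance between plate_red and seat below 0.01 m and z of plate_red in the frame of drill_jig below 0.056 m and linear speed of plate_red above 0.3 m/s).
It fails at once if the red-handled plate is rammed onto the jig (more than 60 N) (contact force between plate_red and drill_jig above 60 N).
It also fails if it takes over 72 s, if anything falls off the work surface, if the arm or the gripper's body presses on something with over 40 N, if the wrist force passes 120 N, or if a joint passes its speed limit or range.

## Working session

There is one attempt and no reset: what is moved stays moved. The work goes in short steps, Python scripts to look and compute and a tool call to move; the robot and the scene stay as the last step left them, time stands still between calls to the robot, and variables do not carry over. Pictures are saved under pics/ and viewed, at most 10 in all, crops included, and the job is handed in when it is done.

Besides the shell and the picture viewer there is one more tool, called after "Emit:" as a command line: name --pt "numbers of a row" for each row, then --argument value for the rest. drive_tool: Moves the arm, as the interface text tells. Its arguments: {"type":"object","properties":{"rows":{"type":"array"},"force":{"type":"number"}},"required":["rows"]}

```bash
mkdir -p pics; cat > h.py <<'E'
from plant import *
import numpy as np, cv2
from scipy.spatial.transform import Rotation as R
def cloud(c):
    z=c["range_z"]; v,u=np.mgrid[:384,:512]
    p=np.stack([(u-c["cx"])*z/c["fx"],(v-c["cy"])*z/c["fy"],z],-1)
    T=np.array(c["cam_to_world"]); P=p@T[:3,:3].T+T[:3,3]; P[z<=0]=np.nan
    return P
E
cat > a.py <<'E'
from h import *
s=observe(); print(s["t"],np.round(s["position"],3),np.round(s["tool_rot"],3))
for n in ["top","side"]:
    c=capture(n); P=cloud(c); np.save(n+".npy",P); cv2.imwrite(f"pics/{n}0.png",c["pixels"])
    print(n,np.round(c["cam_to_world"],3).tolist(),c["fx"])
    for t in ["drill_jig","keeper","keeper_knob","plate_red","plate_yellow","plate_rack","blank","long_offcut","oil_can","drill_case"]:
        for d in cut_out(n,t)[:2]:
            m=d["pixels"]; q=P[m]; q=q[~np.isnan(q[:,0])]
            if len(q): print(t,round(d["score"],2),d["extent"],np.round(np.median(q,0),3),np.round(np.percentile(q,2,0),3),np.round(np.percentile(q,98,0),3))
E
python3 a.py
```

```text
0.0 [0.204 0.643 0.404] [-4.810e-01 -3.104e+00  3.000e-03]
top [[0.369, -0.732, 0.572, -0.246], [-0.929, -0.298, 0.218, -0.331], [0.011, -0.612, -0.791, 1.247], [0.0, 0.0, 0.0, 1.0]] 474.0635636897172
side [[0.833, -0.261, 0.489, -0.134], [-0.553, -0.354, 0.754, -1.044], [-0.023, -0.898, -0.439, 0.746], [0.0, 0.0, 0.0, 1.0]] 437.9919193984655
drill_jig 0.6 [217.0, 154.0, 76.4, 58.5] [ 0.514 -0.016  0.152] [ 0.465 -0.126  0.138] [0.589 0.095 0.233]
keeper 0.57 [218.2, 153.9, 41.2, 21.0] [0.501 0.076 0.203] [0.47  0.017 0.162] [0.552 0.243 0.246]
keeper_knob 0.72 [217.6, 152.2, 41.9, 18.6] [0.503 0.066 0.203] [0.47  0.016 0.191] [0.552 0.097 0.247]
plate_red 0.69 [191.2, 122.9, 40.1, 32.1] [0.558 0.344 0.199] [0.501 0.301 0.165] [0.627 0.403 0.235]
plate_yellow 0.57 [214.5, 127.1, 33.3, 36.5] [0.601 0.257 0.201] [0.541 0.207 0.164] [0.668 0.317 0.239]
plate_rack 0.71 [190.2, 132.6, 65.5, 34.2] [0.58  0.251 0.155] [0.484 0.196 0.138] [0.693 0.365 0.224]
plate_rack 0.69 [220.3, 154.2, 73.9, 57.7] [ 0.514 -0.017  0.152] [ 0.465 -0.126  0.137] [0.591 0.092 0.23 ]
blank 0.97 [328.4, 257.5, 36.6, 28.6] [ 0.583 -0.357  0.02 ] [ 0.566 -0.395  0.002] [ 0.612 -0.307  0.023]
long_offcut 0.66 [290.2, 286.9, 40.1, 31.1] [ 0.424 -0.398  0.016] [ 0.401 -0.446  0.001] [ 0.456 -0.341  0.019]
oil_can 0.93 [263.1, 130.0, 19.4, 37.5] [0.671 0.101 0.188] [0.655 0.089 0.139] [0.695 0.125 0.245]
drill_case 0.69 [282.8, 163.4, 40.4, 30.4] [ 0.656 -0.08   0.174] [ 0.642 -0.12   0.134] [ 0.71  -0.005  0.189]
drill_case 0.22 [170.1, 169.5, 28.1, 19.0] [0.379 0.213 0.151] [0.367 0.153 0.138] [0.394 0.264 0.16 ]
```

```bash
python3 -c "
import cv2
a=cv2.imread('pics/top0.png');b=cv2.imread('pics/side0.png')
b=cv2.resize(b[100:330,150:390],None,fx=3.3,fy=2.6 if 0 else 3.3)[:600,:800]
cv2.imwrite('pics/s1.png',b)"
```

```text
(no output)
```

View pics/top0.png

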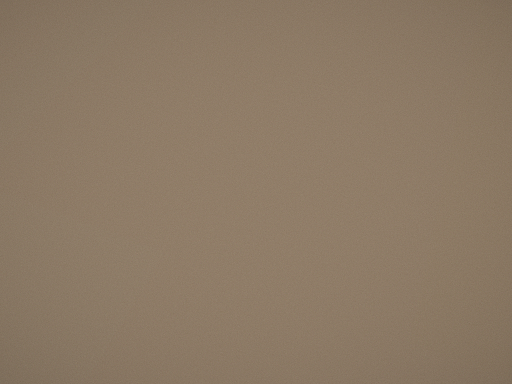

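View pics/s1.png

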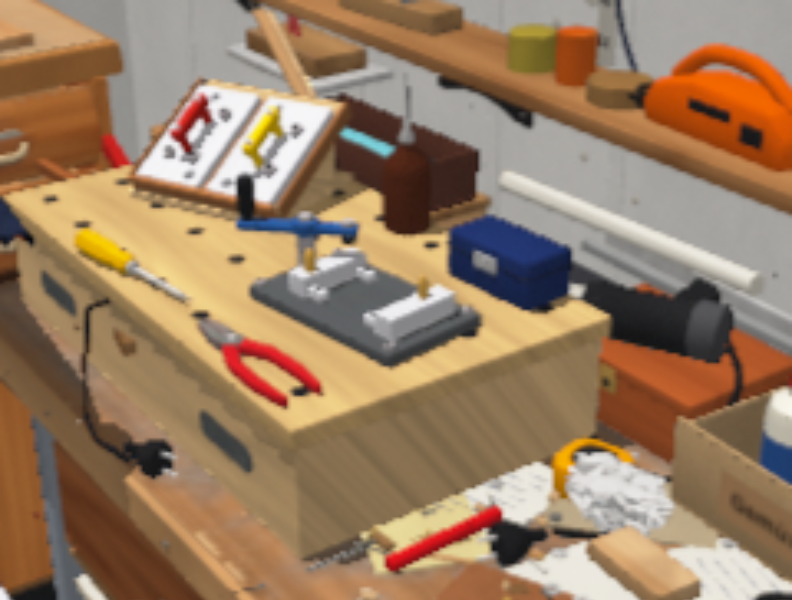

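```bash
cat > b.py <<'E'
from h import *
T=np.load("top.npy"); P=np.load("side.npy"); print("top z", np.nanmedian(T.reshape(-1,3),0), np.isnan(T[...,0]).mean())
px=cv2.imread("pics/side0.png").astype(int)
def rect(m,name):
    q=P[m]; q=q[~np.isnan(q[:,0])]; r=cv2.minAreaRect((q[:,:2]*1000).astype(np.float32)); print(name,len(q),np.round(r[0],1),np.round(r[1],1),round(r[2],2),"zmed",np.round(np.median(q[:,2]),4))
x,y,z=[P[...,i] for i in range(3)]
box=(x>.42)&(x<.63)&(y>-.16)&(y<.14)
rect(box&(z>.145)&(z<.153),"base"); rect(box&(z>.168)&(z<.174),"blocks")
for s,n in((y<-.02,"nearblk"),(y>-.02,"farblk")): rect(box&(z>.168)&(z<.174)&s,n)
pt=box&(z>.177)&(z<.196)&(y<-.02); print("pin2",P[pt].mean(0),pt.sum())
blue=box&(px[...,0]>px[...,2]+50)&(z>.19)&(z<.215); rect(blue,"bar")
kn=box&(z>.212); rect(kn,"knob"); print(np.round(P[kn].mean(0),4),np.nanmax(z[kn]))
rect((abs(x-.588)<.06)&(abs(y+.352)<.08)&(z>.014)&(z<.026),"blank")
rect((abs(x-.427)<.06)&(abs(y+.395)<.08)&(z>.012)&(z<.022),"offcut")
print("bench z near blank",np.nanmedian(z[(abs(x-.588)<.1)&(abs(y+.352)<.1)&(z<.012)]), "block top",np.nanmedian(z[(x>.4)&(x<.46)&(y>-.2)&(y<0)]))
# rack plates
for n,(a,b) in {"L":(.27,.43),"R":(.17,.37)}.items(): pass
red=(px[...,2]>px[...,1]+60)&(px[...,2]>px[...,0]+60)&(px[...,1]<70)&(y>.25)&(y<.45)&(x>.45)&(x<.68)&(z>.16)
rect(red,"redhandle")
white=(px.min(-1)>150)&(px.max(-1)-px.min(-1)<40)&(y>.15)&(y<.45)&(x>.45)&(x<.7)&(z>.14)&(z<.26)
q=P[white]; 
for _ in range(4):
    c=q.mean(0); n=np.linalg.svd(q-c)[2][2]; n*=np.sign(n[2]); q=q[abs((q-c)@n)<.004]
print("plane",c,n,"tilt",np.degrees(np.arccos(n[2])),"az",np.degrees(np.arctan2(n[1],n[0])),len(q))
np.savez("rack.npz",c=c,n=n,q=q,red=P[red])
E
python3 b.py
```

```text
top z [nan nan nan] 1.0
base 709 [501.5 -29.7] [180.1 205.7] 6.63 zmed 0.1494
blocks 207 [531.2 -27.5] [ 80.8 168.6] 8.0 zmed 0.1712
nearblk 112 [540.6 -97.6] [80.1 28.6] 6.77 zmed 0.1713
farblk 95 [523.4  32.9] [80.6 46.1] 5.46 zmed 0.1711
pin2 [ 0.55045165 -0.09353027  0.18465627] 15
bar 119 [512.4  55.4] [ 24.  112.8] 41.26 zmed 0.2015
knob 69 [494.2  74.3] [21.8 69.7] 38.38 zmed 0.232
[0.477  0.0909 0.2317] 0.24926267613217645
blank 497 [ 598.3 -326. ] [104.2 138.9] 17.59 zmed 0.0203
offcut 543 [ 433.7 -405.9] [ 44.7 140. ] 11.49 zmed 0.0163
bench z near blank 0.0026838667247742753 block top 0.09600978000985105
redhandle 64 [556.4 349.1] [71.9 19.1] 37.73 zmed 0.2195
plane [0.58671434 0.30271117 0.19739693] [-0.42375496 -0.19524727  0.88448303] tilt 27.812029936596698 az -155.2618705027357 708
  return fnb._ureduce(a, func=_nanmedian, keepdims=keepdims,
```

```bash
cat >> h.py <<'E'
def tool(): 
    s=observe(); return np.array(s["position"]),R.from_rotvec(s["tool_rot"])
def go(p=None,Rt=None,grasp=True,step=45,deg=8,start=None):
    """print tool-frame moves from pose to grasp point p with orientation Rt"""
    p0,R0=tool() if start is None else start
    Rt=Rt or R0; p=np.array(p,float)
    if grasp: p=p-Rt.apply([0,0,.164])
    rv=np.degrees((R0.inv()*Rt).as_rotvec()); d=(p-p0)*1000
    print("shift first:",np.round(R0.inv().apply(d),1),"turn",np.round(rv,2),"| shift after turn:",np.round(Rt.inv().apply(d),1))
    n=int(max(np.ceil(np.linalg.norm(d)/step),np.ceil(np.linalg.norm(rv)/deg),1))
    q=R0; out=[]
    for i in range(n):
        out.append(np.round(np.r_[q.inv().apply(d/n),rv/n],1).tolist()); q=q*R.from_rotvec(np.radians(rv/n))
    print(n,out); return p,Rt
def down(az):  # tool pointing down, tool y at world azimuth az (deg)
    a=np.radians(az); y=np.array([np.cos(a),np.sin(a),0]); z=np.array([0,0,-1.]); return R.from_matrix(np.c_[np.cross(y,z),y,z])
E
python3 -c "
from h import *
p,r=tool(); print(r.as_matrix().round(3), observe()['width'])
a=go([.34,.30,.31],r)
go([.477,.091,.28],down(70),start=a)"
```

```text
[[-0.953  0.303 -0.   ]
 [ 0.303  0.953  0.   ]
 [ 0.     0.    -1.   ]] 0.08698792460830884
shift first: [-233.2 -286.1  -69.3] turn [0. 0. 0.] | shift after turn: [-233.2 -286.1  -69.3]
9 [[-25.9, -31.8, -7.7, 0.0, 0.0, 0.0], [-25.9, -31.8, -7.7, 0.0, 0.0, 0.0], [-25.9, -31.8, -7.7, 0.0, 0.0, 0.0], [-25.9, -31.8, -7.7, 0.0, 0.0, 0.0], [-25.9, -31.8, -7.7, 0.0, 0.0, 0.0], [-25.9, -31.8, -7.7, 0.0, 0.0, 0.0], [-25.9, -31.8, -7.7, 0.0, 0.0, 0.0], [-25.9, -31.8, -7.7, 0.0, 0.0, 0.0], [-25.9, -31.8, -7.7, 0.0, 0.0, 0.0]]
shift first: [-193.9 -157.7   30. ] turn [ 0.   -0.    2.37] | shift after turn: [-200.2 -149.5   30. ]
6 [[-32.3, -26.3, 5.0, 0.0, -0.0, 0.4], [-32.5, -26.1, 5.0, 0.0, -0.0, 0.4], [-32.7, -25.8, 5.0, 0.0, -0.0, 0.4], [-32.8, -25.6, 5.0, 0.0, -0.0, 0.4], [-33.0, -25.4, 5.0, 0.0, -0.0, 0.4], [-33.2, -25.2, 5.0, 0.0, -0.0, 0.4]]
```

Emit:
drive_tool --pt "1 -26 -32 -8 0 0 0" --pt "1 -26 -32 -8 0 0 0" --pt "1 -26 -32 -8 0 0 0" --pt "1 -26 -32 -8 0 0 0" --pt "1 -26 -32 -8 0 0 0" --pt "1 -26 -32 -8 0 0 0" --pt "1 -26 -32 -8 0 0 0" --pt "1 -26 -32 -8 0 0 0" --pt "1 -26 -32 -8 0 0 0" --pt "1 -32 -26 4 0 0 0" --pt "1 -32 -26 4 0 0 0" --pt "1 -32 -26 4 0 0 0" --pt "1 -32 -26 5 0 0 0" --pt "1 -32 -26 5 0 0 0" --pt "1 -32 -26 5 0 0 0" --pt "1 0 0 0 0 0 0" --force 6

```text
t: 2.7
position: [0.4778, 0.0858, 0.4496]
tool_rot: [0.497, 3.101, -0.004]
wrist_force: [-0.4, 0.2, -0.8]
width: 0.0869
gripper_force: 0.0
```

```bash
python3 - <<'E'
from h import *
s=observe(); print(s["t"],np.round(s["position"],3),np.round(s["joint_pos"],2))
for n in ["top","side"]:
    c=capture(n); P=cloud(c); np.save(n+"1.npy",P); cv2.imwrite(f"pics/{n}1.png",c["pixels"]); print(n,np.isnan(P[...,0]).mean(), np.round(c["cam_to_world"],2).tolist())
E
python3 -c "
from h import *
p,r=tool(); print((p+r.apply([0,0,.164])).round(4)); go([.477,.091,.233],r)"
```

```text
2.7 [0.478 0.086 0.45 ] [-0.6   0.11  0.37  1.93 -0.04  1.11  1.04]
top 1.0 [[0.37, -0.73, 0.57, -0.25], [-0.93, -0.3, 0.22, -0.33], [0.01, -0.61, -0.79, 1.25], [0.0, 0.0, 0.0, 1.0]]
side 0.003931681315104167 [[0.83, -0.26, 0.49, -0.13], [-0.55, -0.35, 0.75, -1.04], [-0.02, -0.9, -0.44, 0.75], [0.0, 0.0, 0.0, 1.0]]
[0.476  0.0905 0.2857]
shift first: [-0.8  0.8 52.7] turn [0. 0. 0.] | shift after turn: [-0.8  0.8 52.7]
2 [[-0.4, 0.4, 26.3, 0.0, 0.0, 0.0], [-0.4, 0.4, 26.3, 0.0, 0.0, 0.0]]
```

View pics/top1.png

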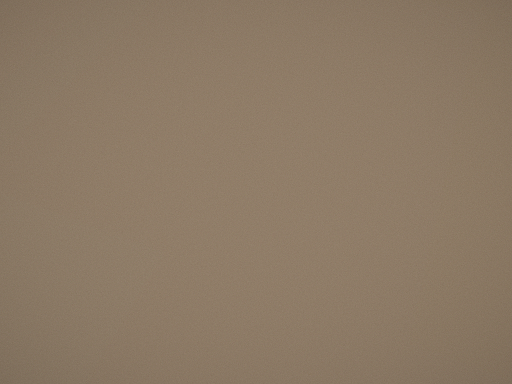

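```bash
python3 -c "
from h import *
s=observe(); print(s['position'],s['tool_rot'],s['joint_velocities'])
p,r=tool(); print(r.as_matrix().round(4)); go([.477,.091,.233],down(72.4))"
```

```text
[0.47609763 0.09042728 0.44967431] [-4.85170088e-01 -3.10349940e+00 -3.14208409e-04] [-0.02687165 -0.01032951 -0.0390154   0.0035586  -0.00429934  0.00018568
 -0.00151707]
[[-9.523e-01  3.052e-01 -4.000e-04]
 [ 3.052e-01  9.523e-01  3.000e-04]
 [ 4.000e-04  1.000e-04 -1.000e+00]]
shift first: [-0.7  0.8 52.7] turn [ 0.01 -0.02 -0.17] | shift after turn: [-0.7  0.8 52.7]
2 [[-0.4, 0.4, 26.3, 0.0, -0.0, -0.1], [-0.3, 0.4, 26.3, 0.0, -0.0, -0.1]]
```

Emit:
drive_tool --pt "1 -0.4 0.4 26 0 0 0" --pt "1 -0.4 0.4 26 0 0 0" --pt "1 0 0 0 0 0 0" --pt "-1 0 0 0 0 0 0" --pt "-1 0 0 0 0 0 0" --pt "-1 0 0 0 0 0 0" --pt "-1 0 0 0 0 0 0" --pt "-1 0 0 0 0 0 0" --pt "-1 0 0 0 0 0 0" --force 6

```text
t: 3.7
position: [0.477, 0.0916, 0.398]
tool_rot: [0.482, 3.104, 0.001]
wrist_force: [-0.2, 0.1, -0.1]
width: 0.0469
gripper_force: 0.0
```

```bash
python3 - <<'E'
from h import *
s=observe(); p,r=tool(); g=p+r.apply([0,0,.164]); print(s['t'],s['width'],s['gripper_force'],s['wrist_force'],g)
pv=np.array([.521,.0535]); v=g[:2]-pv; print(np.hypot(*v),np.degrees(np.arctan2(v[1],v[0])))
prev=g[:2]; a0=np.degrees(np.arctan2(v[1],v[0]))
for a in np.linspace(a0,193,9)[1:]:
    q=pv+.058*np.array([np.cos(np.radians(a)),np.sin(np.radians(a))]); d=np.r_[(q-prev)*1000,0]; print(round(a),np.round(r.inv().apply(d),1)); prev=q
E
```

```text
3.7 0.046881554445724755 0.0 [-0.19375612  0.11230491 -0.09248959] [0.4770212  0.09163065 0.23398451]
0.058207228808048524 139.07394243907444
146 [ 2.1 -6.5 -0. ]
153 [ 1.6 -6.6 -0. ]
159 [ 0.8 -6.8 -0. ]
166 [-0.  -6.8 -0. ]
173 [-0.8 -6.8 -0. ]
180 [-1.6 -6.6 -0. ]
186 [-2.4 -6.4 -0. ]
193 [-3.1 -6.1 -0. ]
```

Emit:
drive_tool --pt "-1 0 0 0 0 0 0" --pt "-1 0 0 0 0 0 0" --pt "-1 0 0 0 0 0 0" --pt "-1 0 0 0 0 0 0" --pt "-1 0 0 0 0 0 0" --pt "-1 2 -6.5 0 0 0 0" --pt "-1 1.5 -6.6 0 0 0 0" --pt "-1 0.8 -6.8 0 0 0 0" --pt "-1 0 -6.8 0 0 0 0" --pt "-1 -0.8 -6.8 0 0 0 0" --pt "-1 -1.6 -6.6 0 0 0 0" --pt "-1 -2.4 -6.4 0 0 0 0" --pt "-1 -3 -6 0 0 0 0" --pt "-1 0 0 0 0 0 0" --pt "-1 0 0 0 0 0 0"

```text
t: 5.2
position: [0.4645, 0.0394, 0.3977]
tool_rot: [0.484, 3.104, -0.003]
wrist_force: [-1.1, -1.7, 1.5]
width: 0.0185
gripper_force: 6.0
```

```bash
python3 - <<'E'
from h import *
s=observe(); p,r=tool(); g=p+r.apply([0,0,.164]); print(s['t'],s['width'],s['gripper_force'],s['wrist_force'],g)
pv=np.array([.521,.0535]); v=g[:2]-pv; print(np.hypot(*v),np.degrees(np.arctan2(v[1],v[0])))
# blank by network mask on first side cloud
P=np.load("side1.npy"); d=cut_out("side","blank")
for e in d[:2]:
    m=e["pixels"]&(abs(P[...,2]-.0205)<.004); q=P[m]
    c=np.median(q[:,:2],0); q=q[np.hypot(*(q[:,:2]-c).T)<.056]
    r_=cv2.minAreaRect((q[:,:2]*1000).astype(np.float32)); print(e["score"],len(q),r_, q.mean(0))
    # hull area centroid
    print(np.round(np.linalg.eigh(np.cov(q[:,:2].T))[1],3))
E
```

```text
5.2 0.018529072465508507 6.015532793462626 [-1.13910191 -1.70329284  1.50967998] [0.4645315  0.03910118 0.23374278]
0.05827535696270023 -165.69506129522412
0.81 365 ((590.523681640625, -348.6678466796875), (95.04056549072266, 48.69884490966797), 86.14148712158203) [ 0.58906267 -0.35220244  0.02032768]
[[-0.998  0.057]
 [ 0.057  0.998]]
```

```bash
python3 - <<'E'
from h import *
P=np.load("side.npy"); q=P.reshape(-1,3); q=q[~np.isnan(q[:,0])]
b=q[(abs(q[:,2]-.135)<.004)&(q[:,0]>.3)&(q[:,0]<.75)&(q[:,1]<0)]
for x in np.arange(.35,.75,.05):
    k=b[abs(b[:,0]-x)<.025]; print(round(x,2),k[:,1].min() if len(k) else None)
R_=down(-3.5); l=R_.inv().apply(q-[.59,-.35,0])
for s in(1,-1):
    k=l[(abs(l[:,0])<.015)&(l[:,1]*s>.026)&(l[:,1]*s<.075)&(l[:,2]<-.006)]; print(s,len(k),k[:5])
k=l[(abs(l[:,0])<.045)&(abs(l[:,1])<.1)&(l[:,2]<-.06)]; print(len(k),k[:5])
for t in ["tape_measure","marker_red"]:
    for d in cut_out("side",t)[:1]: print(t,d["score"],np.round(np.nanmedian(P[d["pixels"]],0),3))
a=go([.4645,.039,.30]); a=go([.53,-.15,.33],down(20),start=a); a=go([.59,-.35,.12],down(-3.5),start=a)
E
```

```text
0.35 -0.17213138896153268
0.4 -0.17091265916839438
0.45 -0.1716080137396916
0.5 -0.17196693979970923
0.55 -0.1716652131193166
0.6 -0.1704217575545106
0.65 -0.16926753796063598
0.7 -0.1726994701704755
1 1 [[ 0.01277223  0.04395162 -0.006134  ]]
-1 2 [[ 0.00812232 -0.0516443  -0.00616189]
 [-0.00312152 -0.05034819 -0.00631958]]
236 [[ 0.04280302  0.09525744 -0.09199765]
 [ 0.03819979  0.09489439 -0.09119378]
 [ 0.03849256  0.09905259 -0.08968253]
 [ 0.04447641  0.09765476 -0.0837224 ]
 [ 0.04081544  0.09788052 -0.08555258]]
tape_measure 0.69 [ 0.634 -0.217  0.036]
marker_red 0.73 [0.671 0.1   0.188]
shift first: [ -0.3  -0.6 -66.3] turn [0. 0. 0.] | shift after turn: [ -0.3  -0.6 -66.3]
2 [[-0.1, -0.3, -33.1, 0.0, 0.0, 0.0], [-0.1, -0.3, -33.1, 0.0, 0.0, 0.0]]
shift first: [-119.8 -160.4  -29.8] turn [-7.000e-02  5.000e-02  5.232e+01] | shift after turn: [-200.2   -3.2  -30. ]
7 [[-17.1, -22.9, -4.3, -0.0, 0.0, 7.5], [-20.0, -20.5, -4.3, -0.0, 0.0, 7.5], [-22.5, -17.7, -4.3, -0.0, 0.0, 7.5], [-24.6, -14.7, -4.3, -0.0, 0.0, 7.5], [-26.3, -11.3, -4.3, -0.0, 0.0, 7.5], [-27.5, -7.8, -4.3, -0.0, 0.0, 7.5], [-28.3, -4.2, -4.3, -0.0, 0.0, 7.5]]
shift first: [-208.5  -12.   210. ] turn [ 0.   0.  23.5] | shift after turn: [-196.    72.1  210. ]
7 [[-29.8, -1.7, 30.0, 0.0, 0.0, 3.4], [-29.8, 0.0, 30.0, 0.0, 0.0, 3.4], [-29.8, 1.8, 30.0, 0.0, 0.0, 3.4], [-29.6, 3.5, 30.0, 0.0, 0.0, 3.4], [-29.4, 5.2, 30.0, 0.0, 0.0, 3.4], [-29.0, 7.0, 30.0, 0.0, 0.0, 3.4], [-28.5, 8.6, 30.0, 0.0, 0.0, 3.4]]
```

```bash
python3 - <<'E'
from h import *
P=np.load("side.npy"); px=cv2.imread("pics/side0.png")
x,y,z=[P[...,i] for i in range(3)]
m=(x>.45)&(x<.78)&(y>-.45)&(y<-.22)&(z>.05)
for yy in np.arange(-.44,-.22,.02):
    k=m&(abs(y-yy)<.01); 
    if k.any(): print(round(yy,2),k.sum(),"x",x[k].min().round(3),x[k].max().round(3),"z",z[k].max().round(3),np.argwhere(k)[0])
k=np.argwhere(m); print(k.min(0),k.max(0))
cv2.imwrite("pics/s2.png",cv2.resize(px[220:350,280:450],None,fx=4,fy=4,interpolation=cv2.INTER_CUBIC))
E
```

```text
-0.44 221 x 0.678 0.78 z 0.099 [238 417]
-0.42 93 x 0.68 0.775 z 0.095 [238 412]
-0.4 75 x 0.681 0.755 z 0.1 [232 400]
-0.38 422 x 0.682 0.779 z 0.144 [215 397]
-0.36 327 x 0.684 0.775 z 0.161 [207 394]
-0.34 129 x 0.684 0.758 z 0.142 [213 389]
-0.32 66 x 0.686 0.691 z 0.092 [230 362]
-0.3 68 x 0.687 0.696 z 0.091 [227 357]
-0.28 174 x 0.687 0.78 z 0.09 [216 373]
-0.26 107 x 0.724 0.78 z 0.093 [214 373]
-0.24 81 x 0.724 0.78 z 0.081 [214 361]
[200 349] [265 423]
```

View pics/s2.png

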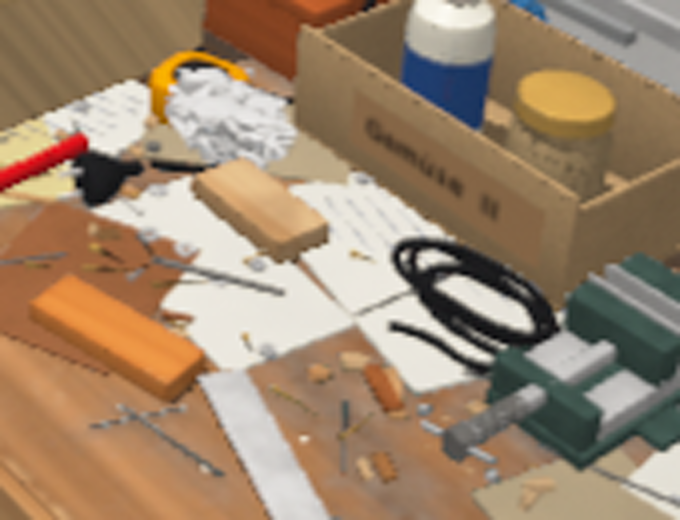

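Emit:
drive_tool --pt "1 0 0 0 0 0 0" --pt "1 0 0 0 0 0 0" --pt "1 0 0 0 0 0 0" --pt "1 0 0 -30 0 0 0" --pt "1 0 0 -35 0 0 0" --pt "1 -17 -23 -4 0 0 7.5" --pt "1 -20 -20.5 -4 0 0 7.5" --pt "1 -22.5 -17.5 -4 0 0 7.5" --pt "1 -24.5 -14.5 -4 0 0 7.5" --pt "1 -26 -11 -4 0 0 7.5" --pt "1 -27.5 -8 -4 0 0 7.5" --pt "1 -28 -4 -4 0 0 7.5" --pt "1 -30 -2 22 0 0 3.4" --pt "1 -30 0 25 0 0 3.4" --pt "1 -30 0 25 0 0 3.4" --pt "1 -30 2 25 0 0 3.4" --pt "1 -30 3 25 0 0 3.4" --pt "1 -30 5 25 0 0 3.4" --pt "1 -28 5 20 0 0 3.1" --pt "1 0 0 0 0 0 0"

```text
t: 7.35
position: [0.5766, -0.3541, 0.32]
tool_rot: [-2.294, -2.142, 0.008]
wrist_force: [-0.5, 1.2, -0.8]
width: 0.0869
gripper_force: 0.0
```

```bash
python3 -c "
from h import *
s=observe(); p,r=tool(); print(s['t'],s['width'],(p+r.apply([0,0,.164])).round(4),s['joint_pos'].round(2),s['wrist_force'])
go([.576,-.349,.022],down(-3.5))"
```

```text
7.35 0.08685022545799498 [ 0.5757 -0.3543  0.156 ] [ 0.04  0.62  0.67  1.64 -0.43  1.03  0.78] [-0.50790256  1.22889605 -0.76936219]
shift first: [  5.3  -0.2 134. ] turn [-0.33  0.08 -0.42] | shift after turn: [  5.1  -0.9 134. ]
3 [[1.8, -0.1, 44.7, -0.1, 0.0, -0.1], [1.7, -0.1, 44.7, -0.1, 0.0, -0.1], [1.7, -0.2, 44.7, -0.1, 0.0, -0.1]]
```

Emit:
drive_tool --pt "1 4 -0.5 40 0 0 -0.3" --pt "1 0 0 40 0 0 0" --pt "1 0 0 30 0 0 0" --pt "1 0 0 16 0 0 0" --pt "1 0 0 8 0 0 0" --pt "1 0 0 0 0 0 0" --pt "-1 0 0 0 0 0 0" --pt "-1 0 0 0 0 0 0" --pt "-1 0 0 0 0 0 0" --pt "-1 0 0 0 0 0 0" --pt "-1 0 0 0 0 0 0" --pt "-1 0 0 0 0 0 0" --pt "-1 0 0 0 0 0 0" --pt "-1 0 0 0 0 0 0" --force 20

```text
t: 8.75
position: [0.5777, -0.3471, 0.1898]
tool_rot: [2.285, 2.156, 0.0]
wrist_force: [-0.3, 0.9, 1.3]
width: 0.0448
gripper_force: 20.0
```

```bash
python3 -c "
from h import *
s=observe(); p,r=tool(); print(s['t'],s['width'],s['gripper_force'],(p+r.apply([0,0,.164])).round(4),s['wrist_force'])
a=go([.576,-.349,.13]); a=go([.545,-.15,.25],down(6.8),start=a);a=go([.532,-.0375,.23],down(6.8),start=a)"
```

```text
8.75 0.04478620421366517 20.00026434659958 [ 0.5777 -0.3471  0.0258] [-0.34373997  0.94910086  1.34798184]
shift first: [  -2.    -1.6 -104.2] turn [0. 0. 0.] | shift after turn: [  -2.    -1.6 -104.2]
3 [[-0.7, -0.5, -34.7, 0.0, 0.0, 0.0], [-0.7, -0.5, -34.7, 0.0, 0.0, 0.0], [-0.7, -0.5, -34.7, 0.0, 0.0, 0.0]]
shift first: [ 196.9  -42.5 -120. ] turn [ 1.000e-02 -0.000e+00 -1.013e+01] | shift after turn: [ 201.3   -7.2 -120. ]
6 [[32.8, -7.1, -20.0, 0.0, -0.0, -1.7], [33.0, -6.1, -20.0, 0.0, -0.0, -1.7], [33.2, -5.1, -20.0, 0.0, -0.0, -1.7], [33.3, -4.2, -20.0, 0.0, -0.0, -1.7], [33.4, -3.2, -20.0, 0.0, -0.0, -1.7], [33.5, -2.2, -20.0, 0.0, -0.0, -1.7]]
shift first: [113.2   0.4  20. ] turn [0. 0. 0.] | shift after turn: [113.2   0.4  20. ]
3 [[37.7, 0.1, 6.7, 0.0, 0.0, 0.0], [37.7, 0.1, 6.7, 0.0, 0.0, 0.0], [37.7, 0.1, 6.7, 0.0, 0.0, 0.0]]
```

Emit:
drive_tool --pt "-1 0 0 -20 0 0 0" --pt "-1 0 0 -40 0 0 0" --pt "-1 0 0 -45 0 0 0" --pt "-1 33 -7 -20 0 0 -1.7" --pt "-1 33 -6 -20 0 0 -1.7" --pt "-1 33 -5 -20 0 0 -1.7" --pt "-1 33 -4 -20 0 0 -1.7" --pt "-1 33.5 -3 -20 0 0 -1.7" --pt "-1 33.5 -2 -20 0 0 -1.7" --pt "-1 38 0 7 0 0 0" --pt "-1 38 0 7 0 0 0" --pt "-1 28 0 7 0 0 0" --pt "-1 10 0 0 0 0 0" --pt "-1 0 0 0 0 0 0" --pt "-1 0 0 0 0 0 0" --pt "-1 0 0 0 0 0 0"

```text
t: 10.35
position: [0.5339, -0.0373, 0.3941]
tool_rot: [2.088, 2.346, -0.0]
wrist_force: [0.7, -0.9, -0.3]
width: 0.0446
gripper_force: 20.0
```

```bash
cat > c.py <<'E'
from h import *
import sys
s=observe(); p,r=tool(); g=p+r.apply([0,0,.164]); print(s['t'],s['width'],s['gripper_force'],g.round(4),s['wrist_force'],r.as_matrix().round(3)[:,1])
c=capture("side"); P=cloud(c); np.save("side2.npy",P); cv2.imwrite("pics/side2.png",c["pixels"])
for e in cut_out("side","blank")[:2]:
    q=P[e["pixels"]]; q=q[~np.isnan(q[:,0])]; l=r.inv().apply(q-g); l=l[(abs(l[:,0])<.06)&(abs(l[:,1])<.03)]
    print(e["score"],e["extent"],"local pct",np.percentile(l,[1,50,99],axis=0).round(4).tolist())
    f=l[(l[:,2]>.008)&(l[:,2]<.024)]; print("x profile",np.percentile(f[:,0],[1,5,50,95,99]).round(4))
cv2.imwrite("pics/s3.png",cv2.resize(c["pixels"][120:240,200:340],None,fx=5,fy=5,interpolation=cv2.INTER_CUBIC))
E
python3 c.py
```

```text
10.35 0.044634793751687586 19.99994605779648 [ 0.5341 -0.0374  0.2301] [ 0.66724968 -0.86116401 -0.25027573] [0.993 0.116 0.001]
0.63 [250.1, 164.4, 30.2, 14.9] local pct [[-0.0482, -0.0258, 0.0024], [-0.0263, -0.0052, 0.0068], [0.0364, 0.0202, 0.0242]]
x profile [-0.0482 -0.0476 -0.0428  0.031   0.0375]Traceback (most recent call last):
  File "c.py", line 7, in <module>
    print(e["score"],e["extent"],"local pct",np.percentile(l,[1,50,99],axis=0).round(4).tolist())
                                             ~~~~~~~~~~~~~^^^^^^^^^^^^^^^^^^^^
    return _quantile_unchecked(
        a, q, axis, out, overwrite_input, method, keepdims, weights)
    return _ureduce(a,
                    func=_quantile_ureduce_func,
    ...<5 lines>...
                    overwrite_input=overwrite_input,
                    method=method)
    r = func(a, **kwargs)
    result = _quantile(arr,
                       quantiles=q,
    ...<2 lines>...
                       out=out,
                       weights=wgt)
    slices_having_nans = np.isnan(arr[-1, ...])
                                  ~~~^^^^^^^^^
IndexError: index -1 is out of bounds for axis 0 with size 0
```

```bash
cat > fit.py <<'E'
from h import *
from scipy.optimize import minimize
def rays(c,sl):
    v,u=np.mgrid[:384,:512]; d=np.stack([(u-c["cx"])/c["fx"],(v-c["cy"])/c["fy"],np.ones(u.shape)],-1)[sl]
    T=np.array(c["cam_to_world"]); return T[:3,3],d@T[:3,:3].T
def cast(o,d,boxes):
    best=np.full(d.shape[:-1],np.inf)
    for lo,hi in boxes:
        with np.errstate(all="ignore"):
            a=(np.array(lo)-o)/d; b=(np.array(hi)-o)/d
        n=np.minimum(a,b).max(-1); f=np.maximum(a,b).min(-1); best=np.where((n<f)&(n>0)&(n<best),n,best)
    return best
mm=1e-3
JIG=[((-59,-88,0),(59,112,14)),((-40,48.5,0),(40,72,36)),((-40,-72,0),(40,-48.5,36)),((-400,-400,-50),(400,400,0))]
JIG+=[((sx*30.5-5,sy*39.5-10,0),(sx*30.5+5,sy*39.5+10,25)) for sx in(1,-1) for sy in(1,-1)]
JIG+=[((-29,53,36),(-19,63,55)),((8,-62,36),(16,-54,55))]
def cost(par,c,sl,mask,boxes,Rb=None,org=None):
    z=c["range_z"][sl]; o,d=rays(c,sl)
    Rz=R.from_euler("z",par[2]); Rt=Rz if Rb is None else Rb*Rz
    t=np.array([par[0],par[1],org]) if Rb is None else org+Rb.apply([par[0],par[1],0])
    r=cast(Rt.inv().apply(o-t),Rt.inv().apply(d.reshape(-1,3)).reshape(d.shape),[(np.array(l)*mm,np.array(h)*mm) for l,h in boxes])
    e=np.abs(r-z); e[~np.isfinite(e)]=.015; return np.minimum(e,.015)[mask].mean()*1000
if __name__=="__main__":
    c=capture("side"); import pickle; pickle.dump(c,open("c2.pkl","wb"))
    P0=np.load("side.npy"); z0=P0[...,2]
    # first picture's range rebuilt from saved cloud
    T=np.array(c["cam_to_world"]); pc=(P0-T[:3,3])@T[:3,:3]; c["range_z"]=pc[...,2]
    sl=np.s_[140:225,205:305]; m=(z0[sl]>.125)&(z0[sl]<.192)
    x,y=P0[sl][...,0],P0[sl][...,1]; m&=(x<.635)&(abs(y+.02)<.13)
    best=None
    for x0 in(.530,.534):
        for y0 in(-.040,-.035):
            r=minimize(cost,[x0,y0,np.radians(6.8)],args=(c,sl,m,JIG,None,.135),method="Nelder-Mead",options=dict(initial_simplex=[[x0,y0,.119],[x0+.004,y0,.119],[x0,y0+.004,.119],[x0,y0,.15]],xatol=1e-4,fatol=1e-4))
            print(r.x.round(4),np.degrees(r.x[2]).round(2),r.fun.round(3),m.sum())
E
python3 fit.py
```

```text
[ 0.5332 -0.0352  0.1386] 7.94 3.91 3363
[ 0.5331 -0.0354  0.1396] 8.0 3.91 3363
[ 0.5332 -0.0352  0.1386] 7.94 3.91 3363
[ 0.5332 -0.0352  0.1385] 7.94 3.91 3363
```

```bash
cat > d.py <<'E'
from fit import *
import pickle
c=pickle.load(open("c2.pkl","rb")); P0=np.load("side.npy"); T=np.array(c["cam_to_world"]); c["range_z"]=((P0-T[:3,3])@T[:3,:3])[...,2]
sl=np.s_[140:225,205:305]; z0=P0[sl][...,2]; m=(z0>.12)&(z0<.192)
x,y=P0[sl][...,0],P0[sl][...,1]; m&=(x<.62)&(x>.44)&(abs(y+.02)<.13)
f=lambda p:cost(p[:3],c,sl,m,JIG,None,p[3])
x0=np.array([.5325,-.036,.125,.135])
r=minimize(f,x0,method="Nelder-Mead",options=dict(initial_simplex=np.vstack([x0,x0+np.diag([.004,.004,.03,.003])]),xatol=1e-4,fatol=1e-4,maxiter=600)); p=r.x
print(p.round(4),np.degrees(p[2]),r.fun)
o,d=rays(c,sl); Rz=R.from_euler("z",p[2]); t=np.array([p[0],p[1],p[3]])
rr=cast(Rz.inv().apply(o-t),Rz.inv().apply(d.reshape(-1,3)).reshape(d.shape),[(np.array(l)*mm,np.array(h)*mm) for l,h in JIG])
e=(rr-c["range_z"][sl])*1000; print(np.percentile(e[m],[5,25,50,75,95]).round(1))
v=np.clip(128+e*8,0,255).astype(np.uint8); v[~m]=0
v=cv2.resize(v,None,fx=4,fy=4,interpolation=cv2.INTER_NEAREST); px=cv2.resize(cv2.imread("pics/side0.png")[sl],None,fx=4,fy=4)
cv2.imwrite("pics/res.png",np.hstack([cv2.cvtColor(v,cv2.COLOR_GRAY2BGR),px]))
E
python3 d.py
```

```text
[ 0.5331 -0.0354  0.1405  0.1353] 8.050837660658285 2.7033853221964668
[-5.  -1.9  0.1  2.1  5.3]d.py:13: RuntimeWarning: invalid value encountered in cast
  v=np.clip(128+e*8,0,255).astype(np.uint8); v[~m]=0
```

View pics/res.png

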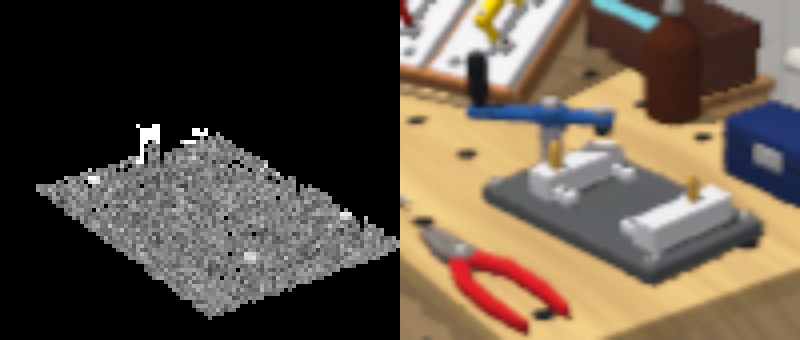

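```bash
cat > e.py <<'E'
from fit import *
import pickle
c=pickle.load(open("c2.pkl","rb")); P0=np.load("side.npy"); T=np.array(c["cam_to_world"]); c["range_z"]=((P0-T[:3,3])@T[:3,:3])[...,2]
sl=np.s_[250:295,320:375]; m=(P0[sl][...,2]<.03)&(np.hypot(P0[sl][...,0]-.59,P0[sl][...,1]+.35)<.08)
B=[((-22.5,-45,0),(22.5,45,20)),((-400,-400,-50),(400,400,0))]
f=lambda p:cost(p[:3],c,sl,m,B,None,p[3])
for x0 in ([.59,-.35,-.06,0],[.588,-.353,-.03,0.001]):
    x0=np.array(x0); r=minimize(f,x0,method="Nelder-Mead",options=dict(initial_simplex=np.vstack([x0,x0+np.diag([.004,.004,.04,.003])]),xatol=1e-4,fatol=1e-4,maxiter=600)); p=r.x
    print(p.round(4),np.degrees(p[2]).round(2),r.fun.round(2),m.sum())
C=np.array([.5331,-.0354]); a=np.radians(8); Y=np.array([-np.sin(a),np.cos(a)])
g=np.array([.5777,-.3471]); off=(g-p[:2])@np.array([-np.sin(p[2]),np.cos(p[2])]); print("grasp is",off,"ahead of blank centre")
t=C+Y*off; go([t[0],t[1],.19],down(8)); go([t[0],t[1],.177],down(8))
E
python3 e.py
```

```text
[ 0.591  -0.349  -0.0728  0.002 ] -4.17 3.58 1685
[ 0.5909 -0.349  -0.0754  0.0018] -4.32 3.58 1685
grasp is 0.0009028212236471592 ahead of blank centre
shift first: [ 2.1 -0.7 39.9] turn [ 0.02  0.02 -1.27] | shift after turn: [ 2.1 -0.6 40. ]
1 [[2.1, -0.7, 39.9, 0.0, 0.0, -1.3]]
shift first: [ 2.1 -0.7 52.9] turn [ 0.02  0.02 -1.27] | shift after turn: [ 2.1 -0.6 53. ]
2 [[1.1, -0.3, 26.5, 0.0, 0.0, -0.6], [1.1, -0.3, 26.5, 0.0, 0.0, -0.6]]
```

Emit:
drive_tool --pt "-1 2.5 -0.7 0 0 0 -1.3" --pt "-1 0 0 15 0 0 0" --pt "-1 0 0 12 0 0 0" --pt "-1 0 0 8 0 0 0" --pt "-1 0 0 5 0 0 0" --pt "-1 0 0 4 0 0 0" --pt "-1 0 0 4 0 0 0" --pt "-1 0 0 4 0 0 0" --pt "-1 0 0 0 0 0 0" --pt "-1 0 0 0 0 0 0"

```text
t: 11.5
position: [0.5329, -0.0328, 0.3418]
tool_rot: [2.058, 2.374, 0.0]
wrist_force: [0.6, -0.7, 0.3]
width: 0.0446
gripper_force: 20.0
```

```bash
python3 -c "
from h import *
s=observe(); p,r=tool(); print(s['t'],s['width'],s['gripper_force'],(p+r.apply([0,0,.164])).round(4),s['wrist_force'],s['torque'])
go([.533,-.034,.1765],down(8))"
```

```text
11.5 0.044587532005430267 19.999899566173553 [ 0.5329 -0.0328  0.1778] [ 0.62610455 -0.66358822  0.34393514] [-0.08179235  0.04862855 -0.00732508]
shift first: [-1.2 -0.   1.3] turn [ 0.01 -0.    0.16] | shift after turn: [-1.2 -0.   1.3]
1 [[-1.2, -0.0, 1.3, 0.0, -0.0, 0.2]]
```

Emit:
drive_tool --pt "-1 -0.8 0 1 0 0 0" --pt "-1 0 0 1.5 0 0 0" --pt "-1 0 0 0 0 0 0" --pt "0.5 0 0 0 0 0 0" --pt "0.5 0 0 0 0 0 0" --pt "0.5 0 0 0 0 0 0" --pt "0.5 0 0 -10 0 0 0" --pt "0.5 0 0 -40 0 0 0" --pt "0.5 0 0 -45 0 0 0" --pt "0.5 0 0 -45 0 0 0"

```text
t: 12.5
position: [0.5326, -0.0339, 0.4814]
tool_rot: [2.058, 2.373, -0.0]
wrist_force: [1.2, 0.2, 0.3]
width: 0.0652
gripper_force: 0.0
```

```bash
cat > f.py <<'E'
from fit import *
s=observe(); print(s['t'],s['width'],s['wrist_force'])
c=capture("side"); P=cloud(c); np.save("side3.npy",P)
sl=np.s_[150:225,210:305]; q=P[sl]; a=.1405
l=R.from_euler("z",a).inv().apply((q-[.5331,-.0354,.135]).reshape(-1,3)).reshape(q.shape)
m=(abs(l[...,0])<.045)&(abs(l[...,1])<.06)&(l[...,2]<.06)&(l[...,2]>-.01)
def boxes(p): 
    # blank turned by p[2] small: rotate frame per cost; jig fixed
    return JIG
o,d=rays(c,sl); Rz=R.from_euler("z",a); t=np.array([.5331,-.0354,.135])
J=[(np.array(x)*mm,np.array(y)*mm) for x,y in JIG]; rj=cast(Rz.inv().apply(o-t),Rz.inv().apply(d.reshape(-1,3)).reshape(d.shape),J)
def f(p):
    Rb=Rz*R.from_euler("z",p[3]); tb=t+Rz.apply(p[:3]); B=[(np.array([-.0225,-.045,0]),np.array([.0225,.045,.02]))]
    rb=cast(Rb.inv().apply(o-tb),Rb.inv().apply(d.reshape(-1,3)).reshape(d.shape),B)
    e=np.abs(np.minimum(rj,rb)-c["range_z"][sl]); return np.minimum(e,.015)[m].mean()*1000
x0=np.array([0,0,.014,0.]); r=minimize(f,x0,method="Nelder-Mead",options=dict(initial_simplex=np.vstack([x0,x0+np.diag([.003,.003,.004,.05])]),xatol=1e-4,fatol=1e-4,maxiter=600))
print("blank in jig",r.x.round(4),r.fun.round(2))
k=m&(abs(l[...,0])<.02)&(abs(l[...,1])<.04); A=np.c_[l[k][:,:2],np.ones(k.sum())]; print("top plane",np.linalg.lstsq(A,l[k][:,2],rcond=None)[0].round(4))
cv2.imwrite("pics/s4.png",cv2.resize(c["pixels"][130:240,190:330],None,fx=5,fy=5,interpolation=cv2.INTER_CUBIC))
E
python3 f.py
```

```text
12.5 0.06516707579230732 [1.20362525 0.24191752 0.25915276]
blank in jig [-0.001   0.0001  0.0147  0.0071] 2.28
top plane [ 0.0074 -0.008   0.0346]
```

View pics/s4.png

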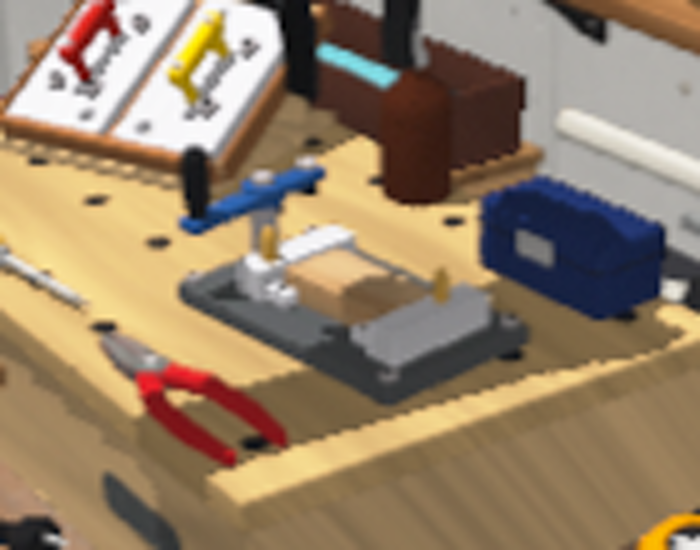

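```bash
cat > g.py <<'E'
from fit import *
import pickle
c=pickle.load(open("c2.pkl","rb")); P0=np.load("side.npy"); T=np.array(c["cam_to_world"]); c["range_z"]=((P0-T[:3,3])@T[:3,:3])[...,2]
def plate(dx):
    b=[((-42,-72,0),(42,72,12)),((-7,-33,30),(7,33,46)),((-6,-28,12),(6,-18,30)),((-6,18,12),(6,28,30))]
    b+=[((sx*17-5,sy*34-5,12),(sx*17+5,sy*34+5,19)) for sx in(1,-1) for sy in(1,-1)]
    return [(np.array(l)*mm+[dx,0,0],np.array(h)*mm+[dx,0,0]) for l,h in b]
B=plate(0)+plate(-.098)+[(np.array([-.153,-.085,-.01]),np.array([.055,.08,0]))]
z=np.load("rack.npz")["n"]; z/=np.linalg.norm(z)
az=np.radians(24.7); 
def frame(tilt,az,yaw):
    n=np.array([-np.sin(tilt)*np.cos(az),-np.sin(tilt)*np.sin(az),np.cos(tilt)]); y=np.array([-np.cos(tilt)*np.cos(az),-np.cos(tilt)*np.sin(az),-np.sin(tilt)])
    return R.from_matrix(np.c_[np.cross(y,n),y,n])*R.from_euler("z",yaw)
sl=np.s_[118:172,185:262]; q=P0[sl]; o,d=rays(c,sl)
def f(p,ret=False):
    Rb=frame(p[3],p[4],p[5]); t=p[:3]
    rr=cast(Rb.inv().apply(o-t),Rb.inv().apply(d.reshape(-1,3)).reshape(d.shape),B)
    e=np.abs(rr-c["range_z"][sl]); e[~np.isfinite(e)]=.015; e=np.minimum(e,.015); return e[m].mean()*1000
F=frame(np.radians(28),az,0); c0=np.array([.557,.349,.2195]); c0=c0-F.as_matrix()[:,2]*.042
l=F.inv().apply((q-c0).reshape(-1,3)).reshape(q.shape); m=(abs(l[...,0])<.06)&(abs(l[...,1])<.085)&(abs(l[...,2]-.02)<.05)
for k in range(3):
    x0=np.r_[c0,np.radians(28),az,0] if k==0 else r.x
    r=minimize(f,x0,method="Nelder-Mead",options=dict(initial_simplex=np.vstack([x0,x0+np.diag([.006,.006,.006,.04,.06,.05])]),xatol=1e-4,fatol=1e-4,maxiter=1500)); p=r.x
    print(p[:3].round(4),np.degrees(p[3:]).round(2),r.fun.round(3),m.sum())
Rb=frame(*p[3:]); M=Rb.as_matrix(); print(M.round(3))
g=p[:3]+M[:,2]*.038; Rt=R.from_matrix(np.c_[-M[:,0]*0+np.cross(M[:,0],-M[:,2]),M[:,0],-M[:,2]])
print("plate y downslope offset check; handle grasp",g.round(4)); np.savez("red.npz",p=p[:3],M=M,g=g,Rt=Rt.as_matrix())
a=go(g+M[:,2]*.08,Rt)
a=go(g,Rt,start=a)
E
python3 g.py
```

```text
[0.5678 0.3591 0.1875] [27.99 25.23  0.52] 5.138 908
[0.5675 0.3592 0.1877] [27.96 25.71 -0.45] 5.071 908
[0.5673 0.3592 0.1877] [28.26 26.87 -1.13] 5.017 908
[[-0.436 -0.794 -0.422]
 [ 0.9   -0.38  -0.214]
 [ 0.009 -0.473  0.881]]
plate y downslope offset check; handle grasp [0.5512 0.351  0.2211]
shift first: [342.6 -39.   52.6] turn [ -26.29  -18.09 -105.22] | shift after turn: [-33.3 337.5  81.9]
14 [[24.5, -2.8, 3.8, -1.9, -1.3, -7.5], [24.7, 0.3, 3.2, -1.9, -1.3, -7.5], [24.5, 3.5, 2.7, -1.9, -1.3, -7.5], [23.9, 6.6, 2.3, -1.9, -1.3, -7.5], [22.9, 9.6, 2.0, -1.9, -1.3, -7.5], [21.5, 12.4, 1.9, -1.9, -1.3, -7.5], [19.7, 15.1, 1.9, -1.9, -1.3, -7.5], [17.7, 17.5, 2.0, -1.9, -1.3, -7.5], [15.3, 19.6, 2.2, -1.9, -1.3, -7.5], [12.6, 21.3, 2.6, -1.9, -1.3, -7.5], [9.8, 22.7, 3.0, -1.9, -1.3, -7.5], [6.8, 23.7, 3.6, -1.9, -1.3, -7.5], [3.8, 24.3, 4.3, -1.9, -1.3, -7.5], [0.7, 24.4, 5.0, -1.9, -1.3, -7.5]]
shift first: [-0. -0. 80.] turn [0. 0. 0.] | shift after turn: [-0. -0. 80.]
2 [[-0.0, -0.0, 40.0, 0.0, 0.0, 0.0], [-0.0, -0.0, 40.0, 0.0, 0.0, 0.0]]
```

Emit:
drive_tool --pt "0 0 0 -30 0 0 0" --pt "0 24.5 -3 4 -1.9 -1.3 -7.5" --pt "0 24.5 0 3 -1.9 -1.3 -7.5" --pt "0 24.5 3.5 3 -1.9 -1.3 -7.5" --pt "0 24 6.5 2 -1.9 -1.3 -7.5" --pt "0 23 9.5 2 -1.9 -1.3 -7.5" --pt "0 21.5 12.5 2 -1.9 -1.3 -7.5" --pt "0 19.5 15 2 -1.9 -1.3 -7.5" --pt "0 17.5 17.5 2 -1.9 -1.3 -7.5" --pt "0 15 19.5 2 -1.9 -1.3 -7.5" --pt "0 12.5 21.5 2.5 -1.9 -1.3 -7.5" --pt "0 10 22.5 3 -1.9 -1.3 -7.5" --pt "0 7 23.5 3.5 -1.9 -1.3 -7.5" --pt "0 4 24.5 4 -1.9 -1.3 -7.5" --pt "0 1 24.5 5 -1.9 -1.3 -7.5" --pt "0 0 0 0 0 0 0" --pt "0 0 0 0 0 0 0"

```text
t: 14.25
position: [0.4452, 0.2993, 0.4572]
tool_rot: [-0.589, 2.602, 0.167]
wrist_force: [0.1, 0.2, -0.3]
width: 0.0433
gripper_force: 0.0
```

```bash
python3 -c "
from h import *
s=observe(); p,r=tool(); print(s['t'],s['width'],(p+r.apply([0,0,.164])).round(4),s['joint_pos'].round(2),s['wrist_force'])
d=np.load('red.npz'); Rt=R.from_matrix(d['Rt']); a=go(d['g']+d['M'][:,2]*.03,Rt); go(d['g'],Rt,start=a)"
```

```text
14.25 0.043345548386792665 [0.513  0.3345 0.3121] [-0.96  0.1   0.29  1.96  0.11  0.62  1.26] [ 0.06417975  0.15118028 -0.34275183]
shift first: [ 7.2 -2.3 69.8] turn [ 0.25 -0.5  -0.31] | shift after turn: [ 7.8 -2.  69.8]
2 [[3.6, -1.2, 34.9, 0.1, -0.2, -0.2], [3.8, -1.1, 34.9, 0.1, -0.2, -0.2]]
shift first: [ 0.  0. 30.] turn [0. 0. 0.] | shift after turn: [ 0.  0. 30.]
1 [[0.0, 0.0, 30.0, 0.0, 0.0, 0.0]]
```

Emit:
drive_tool --pt "0 7.5 -2.2 20 0.2 -0.5 -0.3" --pt "0 0 0 25 0 0 0" --pt "0 0 0 25 0 0 0" --pt "0 0 0 20 0 0 0" --pt "0 0 0 10 0 0 0" --pt "0 0 0 0 0 0 0" --pt "0 0 0 0 0 0 0" --pt "-1 0 0 0 0 0 0" --pt "-1 0 0 0 0 0 0" --pt "-1 0 0 0 0 0 0" --pt "-1 0 0 0 0 0 0" --pt "-1 0 0 0 0 0 0" --pt "-1 0 0 0 0 0 0" --pt "-1 0 0 0 0 0 0" --force 40

```text
t: 15.65
position: [0.4829, 0.3153, 0.3658]
tool_rot: [-0.591, 2.591, 0.162]
wrist_force: [-1.0, -5.2, 3.8]
width: 0.014
gripper_force: 40.0
```

```bash
python3 -c "
from h import *
s=observe(); p,r=tool(); g=p+r.apply([0,0,.164]); print(s['t'],s['width'],s['gripper_force'],g.round(4),s['joint_pos'].round(2),s['wrist_force'],s['torque'])
d=np.load('red.npz'); Rt=R.from_matrix(d['Rt']); M=d['M']; print('grasp in plate frame',(M.T@(g-d['p'])).round(4), np.degrees((r.inv()*Rt).as_rotvec()).round(2))
a=go(g+r.apply([0,0,-.08]))"
```

```text
15.65 0.014031192205532214 40.01879988703877 [0.5523 0.3505 0.2214] [-0.9   0.27  0.27  1.99  0.04  0.41  1.33] [-0.97874337 -5.17788929  3.8440822 ] [-1.02246775 -0.05081777 -0.649845  ]
grasp in plate frame [-0.001  -0.0008  0.0379] [ 0.    0.07 -0.03]
shift first: [  0.   0. -80.] turn [0. 0. 0.] | shift after turn: [  0.   0. -80.]
2 [[0.0, 0.0, -40.0, 0.0, 0.0, 0.0], [-0.0, 0.0, -40.0, 0.0, 0.0, 0.0]]
```

Emit:
drive_tool --pt "-1 0 0 -5 0 0 0" --pt "-1 0 0 -10 0 0 0" --pt "-1 0 0 -20 0 0 0" --pt "-1 0 0 -30 0 0 0" --pt "-1 0 0 -35 0 0 0" --pt "-1 0 0 0 0 0 0" --pt "-1 0 0 0 0 0 0"

```text
t: 16.35
position: [0.4385, 0.2951, 0.4522]
tool_rot: [-0.597, 2.594, 0.164]
wrist_force: [0.2, 0.3, -6.2]
width: 0.0138
gripper_force: 39.9
```

```bash
python3 -c "
from h import *
s=observe(); p,r=tool(); g=p+r.apply([0,0,.164]); print(s['t'],s['width'],s['gripper_force'],g.round(4),s['joint_pos'].round(2),s['wrist_force'],s['torque'])
a=go([.47,.20,.34],down(60)); a=go([.5331,-.0354,.29],down(8),start=a)"
```

```text
16.35 0.01383132505667119 39.89097727462649 [0.5073 0.3304 0.3075] [-0.97  0.09  0.3   1.98  0.13  0.6   1.25] [ 0.20630752  0.33279884 -6.23302107] [-0.43903837  1.06993383  0.03015412]
shift first: [-12.9 -98.8 -53. ] turn [14.27 25.51 54.75] | shift after turn: [-74.8 -66.7 -51.8]
8 [[-1.6, -12.3, -6.6, 1.8, 3.2, 6.8], [-2.7, -12.3, -6.4, 1.8, 3.2, 6.8], [-3.8, -12.1, -6.2, 1.8, 3.2, 6.8], [-4.9, -11.8, -6.0, 1.8, 3.2, 6.8], [-6.0, -11.3, -6.0, 1.8, 3.2, 6.8], [-6.9, -10.7, -6.0, 1.8, 3.2, 6.8], [-7.9, -10.0, -6.1, 1.8, 3.2, 6.8], [-8.7, -9.2, -6.2, 1.8, 3.2, 6.8]]
shift first: [-172.3 -172.3   50. ] turn [ 0.  0. 52.] | shift after turn: [-241.9   29.7   50. ]
7 [[-24.6, -24.6, 7.1, 0.0, 0.0, 7.4], [-27.6, -21.2, 7.1, 0.0, 0.0, 7.4], [-30.1, -17.5, 7.1, 0.0, 0.0, 7.4], [-32.1, -13.4, 7.1, 0.0, 0.0, 7.4], [-33.6, -9.2, 7.1, 0.0, 0.0, 7.4], [-34.5, -4.8, 7.1, 0.0, 0.0, 7.4], [-34.8, -0.3, 7.1, 0.0, 0.0, 7.4]]
```

Emit:
drive_tool --pt "-1 -1.5 -12.5 -6.5 1.8 3.2 6.8" --pt "-1 -2.5 -12.5 -6.5 1.8 3.2 6.8" --pt "-1 -4 -12 -6 1.8 3.2 6.8" --pt "-1 -5 -12 -6 1.8 3.2 6.8" --pt "-1 -6 -11.5 -6 1.8 3.2 6.8" --pt "-1 -7 -10.5 -6 1.8 3.2 6.8" --pt "-1 -8 -10 -6 1.8 3.2 6.8" --pt "-1 -8.5 -9 -6 1.8 3.2 6.8" --pt "-1 -24.5 -24.5 5 0 0 7.4" --pt "-1 -27.5 -21 7 0 0 7.4" --pt "-1 -30 -17.5 7 0 0 7.4" --pt "-1 -32 -13.5 7 0 0 7.4" --pt "-1 -33.5 -9 7 0 0 7.4" --pt "-1 -34.5 -5 7 0 0 7.4" --pt "-1 -33 0 7 0 0 7.4" --pt "-1 0 0 0 0 0 0" --pt "-1 0 0 0 0 0 0" --pt "-1 0 0 0 0 0 0"

```text
t: 18.15
position: [0.5356, -0.032, 0.457]
tool_rot: [2.049, 2.38, -0.003]
wrist_force: [-0.8, 1.0, -5.0]
width: 0.0139
gripper_force: 39.9
```

```bash
cat > k.py <<'E'
from fit import *
s=observe(); p,r=tool(); g=p+r.apply([0,0,.164]); print(s['t'],s['width'],g.round(4),s['wrist_force'],s['joint_pos'].round(2))
go([.5331,-.0354,.27],down(8.0))
c=capture("side"); P=cloud(c); sl=np.s_[90:225,190:330]; q=P[sl]; o,d=rays(c,sl)
p,r=tool(); g=p+r.apply([0,0,.164])
b=[((-42,-72,0),(42,72,12)),((-7,-33,30),(7,33,46)),((-6,-28,12),(6,-18,30)),((-6,18,12),(6,28,30))]
b+=[((sx*17-5,sy*34-5,12),(sx*17+5,sy*34+5,19)) for sx in(1,-1) for sy in(1,-1)]
B=[(np.array(l)*mm,np.array(h)*mm) for l,h in b]
flip=R.from_matrix(np.array([[0,1,0],[1,0,0],[0,0,-1.]])) # plate axes in tool: x=ty, y=tx, z=-tz
Rp=r*flip
l=Rp.inv().apply((q-g).reshape(-1,3)).reshape(q.shape)+[0,0,.038]
m=(abs(l[...,0])<.06)&(abs(l[...,1])<.09)&(l[...,2]>-.02)&(l[...,2]<.024)
def f(x):
    Rb=Rp*R.from_rotvec(x[3:]); t=g+Rp.apply(x[:3]-[0,0,.038])
    rr=cast(Rb.inv().apply(o-t),Rb.inv().apply(d.reshape(-1,3)).reshape(d.shape),B); bad=~np.isfinite(rr)
    e=np.abs(rr-c["range_z"][sl]); e[bad]=.015; return np.minimum(e,.015)[m].mean()*1000
x0=np.zeros(6)
for k in range(3):
    rr=minimize(f,x0,method="Nelder-Mead",options=dict(initial_simplex=np.vstack([x0,x0+np.diag([.004,.004,.004,.03,.03,.03])]),xatol=1e-4,fatol=1e-4,maxiter=1500)); x0=rr.x
print("plate rel. nominal in grip (mm)",(x0[:3]*1000).round(1),"deg",np.degrees(x0[3:]).round(2),rr.fun.round(2),m.sum())
cv2.imwrite("pics/s5.png",cv2.resize(c["pixels"][100:230,190:340],None,fx=5,fy=4.5,interpolation=cv2.INTER_CUBIC))
E
python3 k.py
```

```text
18.15 0.013907220808973698 [ 0.5355 -0.0324  0.293 ] [-0.78963152  1.0338935  -4.99751929] [-0.62  0.23  0.72  1.83 -0.16  1.15  0.31]
shift first: [-2.9 -2.9 23. ] turn [-0.05  0.13  0.53] | shift after turn: [-3.  -2.9 23. ]
1 [[-2.9, -2.9, 23.0, -0.0, 0.1, 0.5]]
plate rel. nominal in grip (mm) [-1.4  2.1 -1.1] deg [0.21 0.34 0.33] 2.73 644
```

View pics/s5.png

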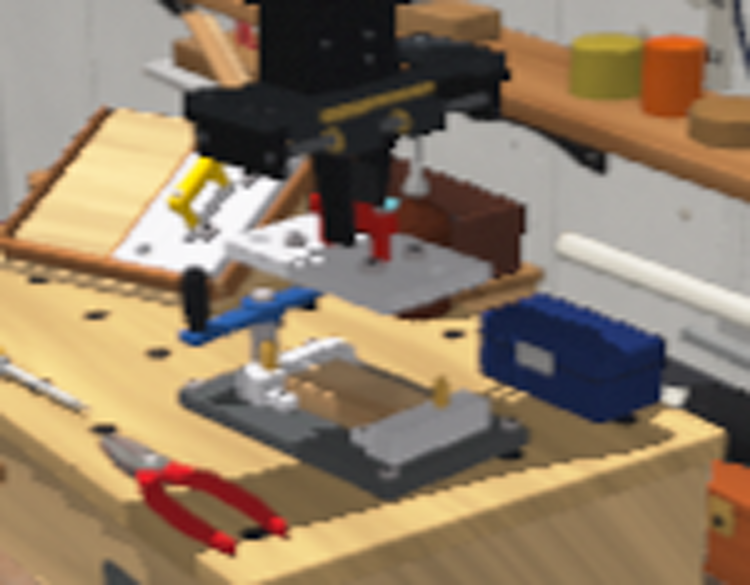

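```bash
python3 -c "
from h import *
go([.5348,-.0373,.24],down(7.7))"
```

```text
shift first: [-5.1 -1.5 53.4] turn [-0.    0.13  0.86] | shift after turn: [-5.2 -1.5 53.4]
2 [[-2.5, -0.8, 26.7, -0.0, 0.1, 0.4], [-2.6, -0.7, 26.7, -0.0, 0.1, 0.4]]
```

Emit:
drive_tool --pt "-1 -2.5 -0.8 20 0 0.1 0.4" --pt "-1 -2.5 -0.7 20 0 0 0.4" --pt "-1 0 0 13 0 0 0" --pt "-1 0 0 0 0 0 0" --pt "-1 0 0 0 0 0 0" --pt "-1 0 0 0 0 0 0"

```text
t: 18.8
position: [0.5352, -0.0385, 0.4064]
tool_rot: [2.067, 2.362, 0.003]
wrist_force: [0.7, -0.1, -5.2]
width: 0.0134
gripper_force: 39.9
```

```bash
cat > k2.py <<'E'
from fit import *
b=[((-42,-72,0),(42,72,12)),((-7,-33,30),(7,33,46)),((-6,-28,12),(6,-18,30)),((-6,18,12),(6,28,30))]
b+=[((sx*17-5,sy*34-5,12),(sx*17+5,sy*34+5,19)) for sx in(1,-1) for sy in(1,-1)]
B=[(np.array(l)*mm,np.array(h)*mm) for l,h in b]; J=[(np.array(x)*mm,np.array(y)*mm) for x,y in JIG[:2]+JIG[2:]]
flip=R.from_matrix(np.array([[0,1,0],[1,0,0],[0,0,-1.]]))
cs=[capture("side") for _ in range(4)]
p,r=tool(); g=p+r.apply([0,0,.164]); s=observe(); print(s['t'],g.round(4),s['wrist_force'],s['torque'])
z=np.median([c["range_z"] for c in cs],0); c=cs[0]; c["range_z"]=z
P=cloud(c); sl=np.s_[110:235,195:320]; q=P[sl]; o,d=rays(c,sl); z=z[sl]
Rp=r*flip; t0=g-Rp.apply([0,0,.038])
l=Rp.inv().apply((q-t0).reshape(-1,3)).reshape(q.shape)
Rj0=R.from_euler("z",.1405); lj=Rj0.inv().apply((q-[.5331,-.0354,.135]).reshape(-1,3)).reshape(q.shape)
def render(Rb,t,B): return cast(Rb.inv().apply(o-t),Rb.inv().apply(d.reshape(-1,3)).reshape(d.shape),B)
def nm(f,x0,st):
    for k in range(3):
        rr=minimize(f,x0,method="Nelder-Mead",options=dict(initial_simplex=np.vstack([x0,x0+np.diag(st)]),xatol=5e-5,fatol=1e-5,maxiter=2500)); x0=rr.x
    return x0,rr.fun
def err(rr,m):
    e=np.abs(rr-z); e[~np.isfinite(e)]=.015; return np.minimum(e,.015)[m].mean()*1000
def plate_r(x): return render(Rp*R.from_rotvec(x[3:]),t0+Rp.apply(x[:3]),B)
mp=(abs(l[...,0])<.055)&(abs(l[...,1])<.085)&(l[...,2]>-.012)&(l[...,2]<.024)
xp,fp=nm(lambda x:err(plate_r(x),mp),np.zeros(6),[.004,.004,.004,.03,.03,.03])
print("plate rel grip mm",(xp[:3]*1000).round(2),np.degrees(xp[3:]).round(2),fp.round(2),mp.sum())
rp=plate_r(xp)
mj=(lj[...,2]<.045)&(lj[...,2]>-.012)&(abs(lj[...,0])<.075)&(lj[...,1]<.128)&(lj[...,1]>-.105)
xj,fj=nm(lambda x:err(np.minimum(rp,render(R.from_euler("z",x[2]),np.array([x[0],x[1],.1353]),J)),mj),np.array([.5331,-.0354,.1405]),[.003,.003,.03])
print("jig",xj.round(4),np.degrees(xj[2]).round(2),fj.round(2),mj.sum())
Rb=Rp*R.from_rotvec(xp[3:]); tb=t0+Rp.apply(xp[:3]); Rj=R.from_euler("z",xj[2])
print("plate in jig mm",(Rj.inv().apply(tb-np.array([xj[0],xj[1],.1353]))*1000).round(2),"rot deg",np.degrees((Rj.inv()*Rb).as_rotvec()).round(2))
E
python3 k2.py
```

```text
19.0 [ 0.5354 -0.0388  0.242 ] [ 0.33173435 -0.22823979 -4.41296435] [-0.06004438  0.03790347 -0.02650795]
plate rel grip mm [-0.84  2.09 -0.54] [0.29 0.42 0.01] 2.04 664
jig [ 0.5335 -0.0348  0.142 ] 8.14 3.4 1617
plate in jig mm [ 0.55 -2.13 68.21] rot deg [ 0.25  0.26 -0.52]
```

Emit:
drive_tool --pt "-1 1.8 -0.6 3 0 0 -0.4" --pt "-1 0 0 3 0 0 0" --pt "-1 0 0 3 0 0 0" --pt "-1 0 0 3 0 0 0" --pt "-1 0 0 2 0 0 0" --pt "-1 0 0 2 0 0 0" --pt "-1 0 0 0 0 0 0" --pt "-1 0 0 0 0 0 0"

```text
t: 19.8
position: [0.534, -0.0371, 0.3894]
tool_rot: [2.06, 2.37, 0.001]
wrist_force: [0.2, 0.8, -4.1]
width: 0.0137
gripper_force: 39.9
```

```bash
sed -i 's/sl=np.s_\[110/sl=np.s_[120/' k2.py; python3 k2.py
```

```text
20.0 [ 0.5342 -0.0372  0.2255] [-0.28550637 -0.93493789 -5.40191476] [-0.04076236  0.07435763 -0.03771286]
plate rel grip mm [-1.22  2.34 -0.92] [ 0.27  0.61 -0.3 ] 2.75 693
jig [ 0.5335 -0.0349  0.1411] 8.09 2.36 1446
plate in jig mm [-0.74 -0.06 51.3 ] rot deg [ 0.23  0.51 -0.4 ]
```

Emit:
drive_tool --pt "-1 0 0.4 1 0 0 -0.2" --pt "-1 0 0 1.5 0 0 0" --pt "-1 0 0 1.5 0 0 0" --pt "-1 0 0 0 0 0 0" --pt "-1 0 0 0 0 0 0"

```text
t: 20.5
position: [0.5343, -0.037, 0.3853]
tool_rot: [2.056, 2.373, 0.001]
wrist_force: [0.5, 0.1, -4.1]
width: 0.0136
gripper_force: 39.9
```

```bash
cat > o.py <<'E'
from h import *
s=observe(); p,r=tool(); g=p+r.apply([0,0,.164]); print(s['t'],g.round(4),"F tool",r.inv().apply(s['wrist_force']).round(2),"T tool",r.inv().apply(s['torque']).round(3),s['width'], "plate z in jig",((g[2]-.038-.135)*1000).round(1))
E
python3 o.py
```

```text
20.5 [ 0.5345 -0.0371  0.2213] F tool [0.03 0.45 4.1 ] T tool [ 0.063 -0.068 -0.023] 0.013604480220150095 plate z in jig 48.3
```

Emit:
drive_tool --pt "-1 0 0 1.5 0 0 0" --pt "-1 0 0 1.5 0 0 0" --pt "-1 0 0 1.5 0 0 0" --pt "-1 0 0 0 0 0 0" --pt "-1 0 0 0 0 0 0"

```text
t: 21.0
position: [0.5343, -0.0371, 0.3808]
tool_rot: [2.056, 2.373, 0.001]
wrist_force: [1.3, -0.7, -4.8]
width: 0.0134
gripper_force: 39.9
```

```bash
python3 o.py
```

```text
21.0 [ 0.5346 -0.0372  0.2168] F tool [-0.9   1.17  4.81] T tool [ 0.057 -0.011 -0.014] 0.013422329616063471 plate z in jig 43.8
```

Emit:
drive_tool --pt "-1 0 0 1.5 0 0 0" --pt "-1 0 0 1.5 0 0 0" --pt "-1 0 0 1.5 0 0 0" --pt "-1 0 0 1 0 0 0" --pt "-1 0 0 0 0 0 0" --pt "-1 0 0 0 0 0 0"

```text
t: 21.6
position: [0.5343, -0.0371, 0.3754]
tool_rot: [2.056, 2.373, 0.001]
wrist_force: [0.0, -0.5, -5.5]
width: 0.0136
gripper_force: 39.9
```

```bash
python3 o.py
```

```text
21.6 [ 0.5346 -0.0372  0.2114] F tool [-0.46 -0.07  5.46] T tool [ 0.059 -0.085  0.013] 0.013616831787206251 plate z in jig 38.4
```

Emit:
drive_tool --pt "-1 0 0 0.8 0 0 0" --pt "-1 0 0 0.8 0 0 0" --pt "-1 0 0 0.6 0 0 0" --pt "-1 0 0 0 0 0 0" --pt "-1 0 0 0 0 0 0"

```text
t: 22.1
position: [0.5343, -0.0373, 0.3743]
tool_rot: [2.057, 2.374, 0.002]
wrist_force: [-4.8, 1.0, 4.5]
width: 0.0132
gripper_force: 39.9
```

```bash
python3 o.py
```

```text
22.1 [ 0.5345 -0.0372  0.2103] F tool [ 1.71 -4.64 -4.46] T tool [ 0.862  0.199 -0.032] 0.013198020393679889 plate z in jig 37.3
```

Emit:
drive_tool --pt "-1 0 0 0.5 0 0 0" --pt "-1 0 0 0 0 0 0" --pt "-1 0 0 0 0 0 0"

```text
t: 22.4
position: [0.5343, -0.0373, 0.3743]
tool_rot: [2.057, 2.374, 0.003]
wrist_force: [-6.2, 1.6, 9.6]
width: 0.0135
gripper_force: 40.0
```

```bash
python3 o.py
```

```text
22.4 [ 0.5345 -0.0372  0.2103] F tool [ 2.51 -5.87 -9.61] T tool [1.123 0.255 0.019] 0.013450177803789915 plate z in jig 37.3
```

Emit:
drive_tool --pt "-1 0 0 0 0 0 0" --pt "-1 0 0 0 0 0 0" --pt "-0.4 0 0 0 0 0 0" --pt "-0.3 0 0 0 0 0 0" --pt "-0.2 0 0 0 0 0 0" --pt "-0.2 0 0 0 0 0 0" --pt "-0.2 0 0 -10 0 0 0" --pt "-0.2 0 0 -35 0 0 0" --pt "-0.2 0 0 -45 0 0 0" --pt "0 0 0 -40 0 0 0" --pt "0 0 0 0 0 0 0" --force 4

```text
t: 23.5
position: [0.5353, -0.0382, 0.5091]
tool_rot: [2.051, 2.367, 0.015]
wrist_force: [-0.2, -0.2, -0.5]
width: 0.0411
gripper_force: 0.0
```

```bash
python3 o.py; cat > k3.py <<'E'
exec(open("k2.py").read().split("Rp=r*flip")[0])
from scipy.optimize import minimize
Rj=R.from_euler("z",.1405); C=np.array([.5333,-.0351,.1353])
l=Rj.inv().apply((q-C).reshape(-1,3)).reshape(q.shape)
m=(abs(l[...,0])<.05)&(abs(l[...,1])<.08)&(l[...,2]>.02)&(l[...,2]<.06)
def f(x):
    Rb=Rj*R.from_rotvec(x[3:]); t=C+Rj.apply(x[:3]); e=np.abs(cast(Rb.inv().apply(o-t),Rb.inv().apply(d.reshape(-1,3)).reshape(d.shape),B)-z); e[~np.isfinite(e)]=.015
    return np.minimum(e,.015)[m].mean()*1000
x=np.array([0,0,.036,0,0,0.])
for k in range(3): rr=minimize(f,x,method="Nelder-Mead",options=dict(initial_simplex=np.vstack([x,x+np.diag([.003,.003,.004,.02,.02,.03])]),xatol=5e-5,fatol=1e-5,maxiter=2500)); x=rr.x
print("plate in jig",(x[:3]*1000).round(2),np.degrees(x[3:]).round(2),rr.fun.round(2),m.sum())
k=m&(abs(l[...,0])<.04)&(abs(l[...,1])<.07)&(abs(l[...,2]-.048)<.006)
A=np.c_[l[k][:,:2],np.ones(k.sum())]; print("top plane",np.linalg.lstsq(A,l[k][:,2],rcond=None)[0].round(4),k.sum())
E
python3 k3.py
```

```text
23.5 [ 0.5375 -0.0381  0.3451] F tool [-0.14 -0.26  0.54] T tool [ 0.006 -0.104 -0.06 ] 0.041114803561579774 plate z in jig 172.1
23.7 [ 0.5338 -0.0369  0.3379] [-0.07917272  0.0917765  -0.11095108] [-0.06145414 -0.02711677 -0.00354512]
plate in jig [-0.05 -0.28 36.24] [ 0.19 -0.12  0.05] 4.65 853
top plane [0.0013 0.0012 0.0485] 400
```

```bash
python3 - <<'E'
from h import *
a=go([.4645,.039,.285],down(97)); a=go([.4645,.039,.233],down(97),start=a)
pv=np.array([.5203,.056]); N=16; az=np.linspace(97,22,N+1); th=np.radians(np.linspace(196.9,97.5,N+1)); pt=np.c_[pv[0]+.058*np.cos(th),pv[1]+.058*np.sin(th)]
for i in range(N): print(np.round(down(az[i]).inv().apply(np.r_[(pt[i+1]-pt[i])*1000,0]),1)[:2],end=" ")
print((97-22)/N)
E
```

```text
shift first: [ 85.  -57.8  52.9] turn [-3.00e-02  1.00e-02 -8.88e+01] | shift after turn: [59.5 83.7 52.9]
12 [[7.1, -4.8, 4.4, -0.0, 0.0, -7.4], [7.6, -3.9, 4.4, -0.0, 0.0, -7.4], [8.1, -2.8, 4.4, -0.0, 0.0, -7.4], [8.4, -1.8, 4.4, -0.0, 0.0, -7.4], [8.5, -0.7, 4.4, -0.0, 0.0, -7.4], [8.6, 0.4, 4.4, -0.0, 0.0, -7.4], [8.4, 1.5, 4.4, -0.0, 0.0, -7.4], [8.2, 2.6, 4.4, -0.0, 0.0, -7.4], [7.8, 3.6, 4.4, -0.0, 0.0, -7.4], [7.2, 4.6, 4.4, -0.0, 0.0, -7.4], [6.6, 5.5, 4.4, -0.0, 0.0, -7.4], [5.8, 6.3, 4.4, -0.0, 0.0, -7.4]]
shift first: [ 0.  0. 52.] turn [0. 0. 0.] | shift after turn: [ 0.  0. 52.]
2 [[0.0, 0.0, 26.0, 0.0, 0.0, 0.0], [0.0, 0.0, 26.0, 0.0, 0.0, 0.0]]
[0.7 6.2] [0.6 6.3] [0.4 6.3] [0.2 6.3] [0.1 6.3] [-0.1  6.3] [-0.3  6.3] [-0.4  6.3] [-0.6  6.3] [-0.8  6.2] [-0.9  6.2] [-1.1  6.2] [-1.3  6.2] [-1.4  6.1] [-1.6  6.1] [-1.7  6. ] 4.6875
```

Emit:
drive_tool --pt "0.3 7 -5 4 0 0 -7.4" --pt "0.3 7.5 -4 4 0 0 -7.4" --pt "0.3 8 -3 4 0 0 -7.4" --pt "0.3 8.5 -2 4 0 0 -7.4" --pt "0.3 8.5 -0.5 4 0 0 -7.4" --pt "0.3 8.5 0.5 4 0 0 -7.4" --pt "0.3 8.5 1.5 4 0 0 -7.4" --pt "0.3 8 2.5 4 0 0 -7.4" --pt "0.3 8 3.5 4 0 0 -7.4" --pt "0.3 7 4.5 4 0 0 -7.4" --pt "0.3 6.5 5.5 4 0 0 -7.4" --pt "0.3 6 6.5 4 0 0 -7.4" --pt "0.3 0 0 0 0 0 0" --pt "0.3 0 0 0 0 0 0" --force 8

```text
t: 25.1
position: [0.4643, 0.0384, 0.4538]
tool_rot: [0.188, -3.136, 0.002]
wrist_force: [0.5, 0.1, -0.6]
width: 0.0563
gripper_force: 0.0
```

```bash
python3 - <<'E'
from h import *
s=observe(); print(s['t'],s['width'],s['joint_pos'].round(2),s['wrist_force'].round(1)); go([.4645,.039,.233],down(97))
c=capture("side"); P=cloud(c); q=P.reshape(-1,3); k=q[(q[:,2]>.214)&(q[:,2]<.245)&(np.hypot(q[:,0]-.4645,q[:,1]-.039)<.022)]; print(len(k),k.mean(0))
E
```

```text
25.1 0.05627905142922772 [-0.65  0.07  0.51  1.97 -0.04  1.12  1.56] [ 0.5  0.1 -0.6]
shift first: [-0.2  0.7 56.8] turn [-0.08 -0.01 -0.16] | shift after turn: [-0.2  0.6 56.8]
2 [[-0.1, 0.3, 28.4, -0.0, -0.0, -0.1], [-0.1, 0.3, 28.4, -0.0, -0.0, -0.1]]
55 [0.46138292 0.0352565  0.22938806]
```

Emit:
drive_tool --pt "0.3 0 0.5 28 0 0 0" --pt "0.3 0 0 28 0 0 0" --pt "0.3 0 0 0 0 0 0" --pt "-1 0 0 0 0 0 0" --pt "-1 0 0 0 0 0 0" --pt "-1 0 0 0 0 0 0" --pt "-1 0 0 0 0 0 0" --pt "-1 0 0 0 0 0 0" --pt "-1 0 0 0 0 0 0" --pt "-1 0 0 0 0 0 0" --pt "-1 0 0 0 0 0 0" --force 8

```text
t: 26.25
position: [0.4645, 0.039, 0.3988]
tool_rot: [-0.192, 3.134, -0.001]
wrist_force: [0.1, -0.2, 3.2]
width: 0.0178
gripper_force: 8.0
```

```bash
python3 o.py
```

```text
26.25 [0.4648 0.039  0.2348] F tool [-0.04 -0.24 -3.15] T tool [-0.115  0.162 -0.031] 0.017773287411736543 plate z in jig 61.8
```

Emit:
drive_tool --pt "-1 0.7 6.2 0 0 0 4.7" --pt "-1 0.6 6.3 0 0 0 4.7" --pt "-1 0.4 6.3 0 0 0 4.7" --pt "-1 0.2 6.3 0 0 0 4.7" --pt "-1 0.1 6.3 0 0 0 4.7" --pt "-1 -0.1 6.3 0 0 0 4.7" --pt "-1 -0.3 6.3 0 0 0 4.7" --pt "-1 -0.4 6.3 0 0 0 4.7" --pt "-1 -0.6 6.3 0 0 0 4.7" --pt "-1 -0.8 6.2 0 0 0 4.7" --pt "-1 -0.9 6.2 0 0 0 4.7" --pt "-1 -1.1 6.2 0 0 0 4.7" --pt "-1 -1.3 6.2 0 0 0 4.7" --pt "-1 -1.4 6.1 0 0 0 4.7" --pt "-1 0 0 0 0 0 0" --pt "-1 0 0 0 0 0 0"

```text
t: 27.85
position: [0.5003, 0.1106, 0.3985]
tool_rot: [1.539, 2.737, 0.001]
wrist_force: [-0.2, 1.0, 0.8]
width: 0.0183
gripper_force: 8.0
```

```bash
cat > w.py <<'E'
from h import *
exec(open("o.py").read().split("\n",1)[1])
v=g[:2]-[.5203,.056]; print("radius",np.hypot(*v),"keeper deg",np.degrees(np.arctan2(v[1],v[0]))-98.1)
E
python3 w.py
```

```text
27.85 [0.5006 0.1106 0.2345] F tool [ 0.92  0.34 -0.8 ] T tool [0.098 0.194 0.081] 0.018275052689056083 plate z in jig 61.5
radius 0.0580093349169948 keeper deg 11.771318943258194
```

Emit:
drive_tool --pt "-1 -1.2 4 0 0 0 2" --pt "-1 -1.2 4 0 0 0 2" --pt "-1 -1.2 3.5 0 0 0 2" --pt "-1 -0.5 1.5 0 0 0 0" --pt "-1 0 0 0 0 0 0" --pt "-1 0 0 0 0 0 0"

```text
t: 28.45
position: [0.5131, 0.1132, 0.3982]
tool_rot: [-1.683, -2.651, 0.003]
wrist_force: [-6.6, 1.1, 5.0]
width: 0.0184
gripper_force: 8.0
```

```bash
python3 w.py
```

```text
28.45 [0.5128 0.1131 0.2342] F tool [ 3.86 -5.53 -5.01] T tool [1.247 0.694 0.133] 0.018388489638568165 plate z in jig 61.2
radius 0.057557772669200424 keeper deg -0.5675187910240282
```

Emit:
drive_tool --pt "-1 0 0.5 0 0 0 0" --pt "-1 0 0 0 0 0 0" --pt "0 0 0 0 0 0 0" --pt "0 0 0 0 0 0 0" --pt "0 0 0 0 0 0 0" --pt "0 0 0 0 0 0 0" --pt "0 0 0 -20 0 0 0" --pt "0 0 0 -40 0 0 0" --pt "0 0 0 -40 0 0 0" --pt "0 0 0 -40 0 0 0" --pt "0 0 0 0 0 0 0" --pt "0 0 0 0 0 0 0"

```text
t: 29.65
position: [0.5142, 0.1131, 0.5393]
tool_rot: [1.682, 2.65, 0.004]
wrist_force: [0.5, -0.2, -1.4]
width: 0.0433
gripper_force: 0.0
```

```bash
python3 o.py; python3 k3.py; python3 - <<'E'
from h import *
c=capture("side"); P=cloud(c); px=c["pixels"].astype(int); x,y,z=[P[...,i] for i in range(3)]
bl=(px[...,0]>px[...,2]+50)&(z>.192)&(z<.212)&(abs(x-.52)<.08)&(abs(y-.056)<.08); q=P[bl][:,:2]; u=np.linalg.svd(q-q.mean(0))[2][0]; print("bar az",np.degrees(np.arctan2(u[1],u[0]))%180,len(q))
k=(z>.216)&(z<.245)&(np.hypot(x-.512,y-.113)<.03); print("knob",P[k].mean(0),k.sum())
cv2.imwrite("pics/s6.png",cv2.resize(c["pixels"][110:235,190:330],None,fx=5,fy=4.5,interpolation=cv2.INTER_CUBIC))
E
```

```text
29.65 [0.5148 0.1131 0.3753] F tool [-0.44  0.37  1.41] T tool [ 0.02  -0.032 -0.065] 0.04333620650155665 plate z in jig 202.3
29.85 [0.5137 0.1132 0.3732] [-0.77603842  0.06650051 -0.82252165] [-0.11852886  0.06741291 -0.02787536]
plate in jig [ 0.14 -0.91 36.43] [ 0.36 -0.15  0.53] 4.73 845
top plane [0.003  0.0028 0.0487] 388
bar az 97.56416326539352 84
knob [0.50838632 0.10723814 0.23087273] 45
```

View pics/s6.png

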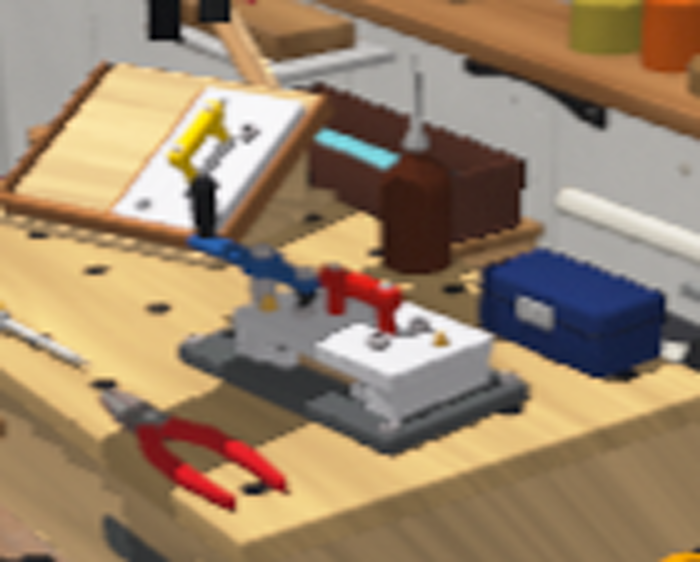

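The plate is flush over both pins (brass pin showing at 440,338). The keeper's foot stands over it (305,290), the bar is at 97.6° against the jig's 98°, and the hand is clear of everything.

```bash
python3 -c "
from plant import *
print(finish_job())"
```

```text
the job is handed in; nothing more can be done
None
```

The job is handed in at about 30 s of the allowed 72 s: by the last camera check the red plate lies flush on both pins over the wood block in the nest, the keeper is shut at its stop, and the arm is clear; `finish_job()` reported no verdict.

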